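# Hang the washed casting beakers on the drying pegs

### The arm

A 6-joint arm with a two-finger parallel gripper is mounted at the origin on the work surface. World frame = base frame: x ahead of the robot, y to its left, z up, the work surface at z = 0. Lengths are in mm, angles in degrees, forces in N, time in s.
With the tool pointing down it reaches from about 300 to 750 mm from the base axis. Payload 8.5 kg.
Tool frame: the origin (TCP) lies on the centre line of the jaws, within the pads' length; the fingertips stand 8 mm ahead of it and the grasp point (between the pads) lies 11 mm behind it; z points along the fingers, x is the direction in which the jaws open and shut, and the axes are right-handed (so a half turn about z gives the same grasp; the last joint's range is limited). The gripper opens to 85 mm and grips with 20 to 120 N. Pads are 22 mm wide; open, the fingers measure 114 mm over their backs; the gripper's body (76 mm by 85 mm) begins 54 mm behind the grasp point. The pads swing forward as they close: fully open they stand 13 mm farther back than shut.
Start: joints at [59.513, 21.807, 74.336, -0, 83.858, -12.336], TCP at [171.331, 522.615, 239.322] pointing down, gripper open.
Joint ranges: [-178.18, 178.18], [-50.72, 133.34], [12.68, 142.11], [-81.47, 261.47], [9.98, 163.14], [-165.26, 165.26]. Speed limits (degrees/s): [136.94, 136.94, 180, 180, 180, 180].

### API

Orientations are given as a 3x3 rotation matrix whose columns are the frame's x, y, z axes.
In Python, from cell import robot gives the robot as it stands.
- The arm moves only by the tool send_rows, never from a script. Its argument "deltas" is a list of rows, each an object of numbers: "gripper": the opening, from -1 (shut) to 1 (fully open), so that 0 is half open; "tx", "ty", "tz": the shift along the world's x, y, z in units of 25 mm (1.0 is 25 mm); "ax", "ay", "az": the turn, a rotation vector about the world's x, y, z in units of 6 degrees (1.0 is 6 degrees). In form: [{"gripper": .., "tx": .., "ty": .., "tz": .., "ax": .., "ay": .., "az": ..}, ...]. A call has 1 to 10 rows; each row shifts and turns the pose as measured when the row begins; what a row does not reach is not made up. A row lasts 1/12 s, in which the tool goes at most 41.7 mm and 7.16 degrees, less where a joint would pass 70% of its speed; a pose out of reach is approached as far as the arm can. A call is refused whole if a number of a shift passes 1 or a number of a turn 1, either way. A call with a gripper value outside its range is refused whole. The fingers move at their own pace and stop on an object; "grip_force" is the grip in N (left out, the last holds). Time passes only in rows, so rows that do not move let the fingers close. It gives the time, the measured TCP pose, the force and the opening at its end, in the units of the state.
- robot.state(): the state, without advancing time (a new reading comes with each control period).
- robot.get_image(name): name is "side" or "top" or "wrist"; returns a dict with "frame" (480x640x3 uint8, red, green, blue), "camera_matrix" (3x3 intrinsics, pixels), "k1" (the pictures are not rectified: a ray, as slopes to the right and down, at radius r is drawn at 1 + k1 r^2 times it, then the intrinsics apply), "R" (3x3) and "t" (3): a world point X has camera coordinates R X + t. Camera axes: x right, y down, z forward; pixel columns grow to the right and rows downward; lengths in mm; the calibration is good to about 2 mm. A picture is of the moment at which its call begins. There is no depth.
- robot.job_done(): hands the job in, once; it reports no verdict.
The state is a dict: "time_s": time; "joints": joint angles; "dq": joint speeds; "tau": joint torques, N m; "ee_pos": TCP position; "eef_rot": TCP orientation; "wrist_force": force on the tool from outside, world axes, zero at the start; "wrist_torque": the same for the moment, N m; "gripper_width": finger opening in mm.
Only numpy, scipy, OpenCV 4.12 (cv2) and the standard library are available. Lean on these libraries where they do the work, as an engineer would, in place of code of your own. Each camera call takes 0.05 s, during which the arm holds its last target.

### The job

The two washed steel mixing vessels lying on the black rubber rests must go upside down on the drying rack to dry: the wide beaker over the thick peg and the narrow tube-shaped one over the thin peg, each lowered fully down until its rim sits flat on the rack's deck, and let go. Lower them, do not drop them, and leave the cup that already hangs on the third peg, the jar and the pliers where they are.

Things in the scene. Friction and masses are not known exactly. Their poses are not given: they have to be found in the camera images.
- beaker: wide cylindrical steel beaker: outer diameter 52 mm, inner diameter 46 mm (wall 3 mm), length 76 mm, base 4 mm thick, so 72 mm deep; about 0.14 kg. Origin half-way along its axis; x axis from closed base to open mouth (straight down when inverted). Starts lying on a rest, mouth away from the robot within 30 degrees of straight ahead. Lying, its axis is 38 mm above the table.
- beaker_rim (a point): centre of the beaker's open mouth, in the plane of the rim, 38 mm along +x from its origin
- beaker_base (a point): centre of the outside of the beaker's closed base, 38 mm along -x from its origin
- tube: narrow cylindrical steel vessel: outer diameter 36 mm, inner diameter 30 mm (wall 3 mm), length 96 mm, base 4 mm thick, so 92 mm deep; about 0.12 kg. Origin half-way along its axis; x axis from closed base to open mouth (straight down when inverted). Starts lying on a rest, mouth away from the robot within 30 degrees of straight ahead. Lying, its axis is 29 mm above the table.
- tube_rim (a point): centre of the narrow vessel's open mouth, in the plane of the rim, 48 mm along +x from its origin
- tube_base (a point): centre of the outside of the narrow vessel's closed base, 48 mm along -x from its origin
- rack: drying rack fixed on the table: slatted wooden deck 80 mm deep (its x) by 280 mm long (its y), top face 14 mm above the table, with three pegs about 100 mm apart along its y. Origin at the centre of its underside; z up
- thick_peg: thick upright pale wooden peg fixed on the rack's deck, one of three in a row; origin at the peg's foot, on the axis, at the deck's top face; z up. Which peg stands at which of the three places varies. 34 mm in diameter, 55 mm high; the top 14 mm taper to a flat 19 mm across
- thin_peg: thin upright pale wooden peg fixed on the rack's deck, one of three in a row; origin at the peg's foot, on the axis, at the deck's top face; z up. Which peg stands at which of the three places varies. 17 mm in diameter, 68 mm high; the top 14 mm taper to a flat 9 mm across
- third_peg: Upright pale wooden peg fixed on the rack's deck, one of three in a row; origin at the peg's foot, on the axis, at the deck's top face; z up. Which peg stands at which of the three places varies. 24 mm in diameter, 50 mm high; the steel cup hangs over it and hides it
- rest_a: low black rubber rest, 64 x 44 mm, 14 mm high, fixed to the table: two parallel ribs along its x axis carry a lying vessel. Origin at the centre of its underside; z up. Either rest may be the left or the right one. 
- rest_b: low black rubber rest, 64 x 44 mm, 14 mm high, fixed to the table: two parallel ribs along its x axis carry a lying vessel. Origin at the centre of its underside; z up. Either rest may be the left or the right one. 
- hung_cup: small steel cup already hanging upside down over the third peg, loose: 44 mm in diameter, 60 mm high. Origin at the centre of its rim, on the deck; z up. Leave it alone
- jar: loose glass jar with a metal lid, 48 mm in diameter, 68 mm high, standing between the rests and the rack; origin at the centre of its underside; z up. Leave it alone
- pliers: loose pliers with yellow handles lying flat crosswise between the two rests, nearer the robot than the jar, about 135 mm long along their own x, 46 mm wide, 12 mm high; origin near the pivot. Leave them alone

How it is judged:
By the outcome, as a careful person would: the job done as asked, in the order asked, and still so for the second after the job is handed in, with the robot touching nothing.
It also fails if it takes over 61 s, if anything falls off the work surface, if the arm or the gripper's body presses on something with over 40 N, if the wrist force passes 120 N, or if a joint passes its speed limit or range.

## Working session

There is one attempt and no reset: what is moved stays moved. The work goes in short steps, Python scripts to look and compute and a tool call to move; the robot and the scene stay as the last step left them, time stands still between calls to the robot, and variables do not carry over. Pictures are saved under pics/ and viewed, and the job is handed in when it is done.

Besides the shell and the picture viewer there is one more tool, called after "Request:" as name(argument=value, ...), one argument or row to a line, values as JSON. send_rows: Moves the arm, as the interface text tells. Its arguments: {"type":"object","properties":{"deltas":{"type":"array","items":{"type":"object","properties":{"gripper":{"type":"number"},"tx":{"type":"number"},"ty":{"type":"number"},"tz":{"type":"number"},"ax":{"type":"number"},"ay":{"type":"number"},"az":{"type":"number"}}}},"grip_force":{"type":"number"}},"required":["deltas"]}

```bash
ls; mkdir -p pics; python3 - <<'E'
from cell import robot
import cv2,numpy as np,pickle
s=robot.state();print(s)
d={}
for n in ["top","side","wrist"]:
    im=robot.get_image(n);d[n]=im
    cv2.imwrite(f"pics/{n}0.png",im["frame"][:,:,::-1]);print(n,im["camera_matrix"],im["k1"],im["R"],im["t"])
pickle.dump(d,open("im0.pkl","wb"))
E
```

```text
pics
{'time_s': 0.0, 'joints': array([ 5.95131511e+01,  2.18398456e+01,  7.43850042e+01, -5.28392467e-04,
        8.38560893e+01, -1.23346460e+01]), 'dq': array([-0.01571325,  0.0042553 ,  0.03477934,  0.03284127, -0.09947757,
        0.01560488]), 'tau': array([ 8.16356169e-04, -4.48463881e+01, -2.31276709e+01, -5.48858452e-05,
        4.76699264e-03,  8.24166182e-05]), 'ee_pos': array([171.19855088, 522.38540876, 238.72101166]), 'eef_rot': array([[ 3.11540893e-01,  9.50232482e-01, -7.08794537e-04],
       [ 9.50231741e-01, -3.11541561e-01, -1.22199926e-03],
       [-1.38200235e-03, -2.92816325e-04, -9.99999002e-01]]), 'wrist_force': array([0.11720432, 0.46345749, 0.87503981]), 'wrist_torque': array([0.03260026, 0.07015627, 0.00665005]), 'gripper_width': 85.5040725187417}
top [[524.98150211   0.         332.65943044]
 [  0.         524.98150211 248.43277102]
 [  0.           0.           1.        ]] -0.14525642880800912 [[ 0.01475079 -0.99956578  0.02550808]
 [-0.998134   -0.01623183 -0.0588646 ]
 [ 0.05925308 -0.02459218 -0.99794003]] [-25.28166209 565.20830211 953.01389928]
side [[451.56168369   0.         317.41387683]
 [  0.         451.56168369 240.96210289]
 [  0.           0.           1.        ]] 0.004614586807111324 [[ 7.71377321e-01 -6.36377713e-01  6.59544907e-04]
 [-4.57915181e-01 -5.55775295e-01 -6.93849774e-01]
 [ 4.41917091e-01  5.34917964e-01 -7.20119474e-01]] [-425.13704511  293.38004256  551.02509578]
wrist [[386.52136106   0.         319.21344367]
 [  0.         386.52136106 241.15383032]
 [  0.           0.           1.        ]] -0.08421728850144986 [[ 0.31299191  0.94975371 -0.00198594]
 [ 0.91737822 -0.30177991  0.25951127]
 [ 0.24587247 -0.08304678 -0.96573804]] [-551.06413713  -32.48759411  378.86409367]
```

View pics/top0.png

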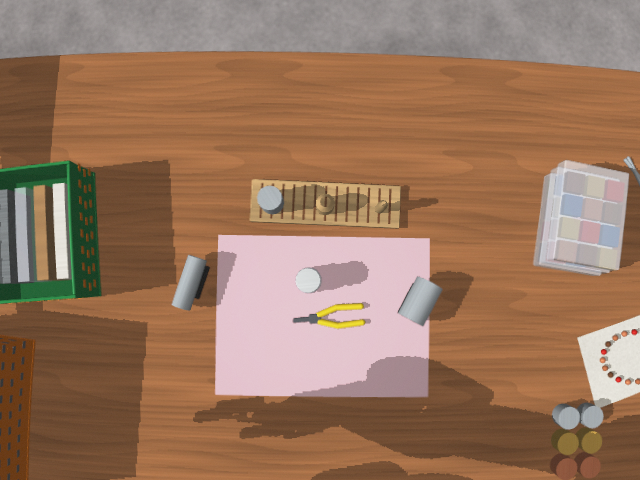

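View pics/side0.png

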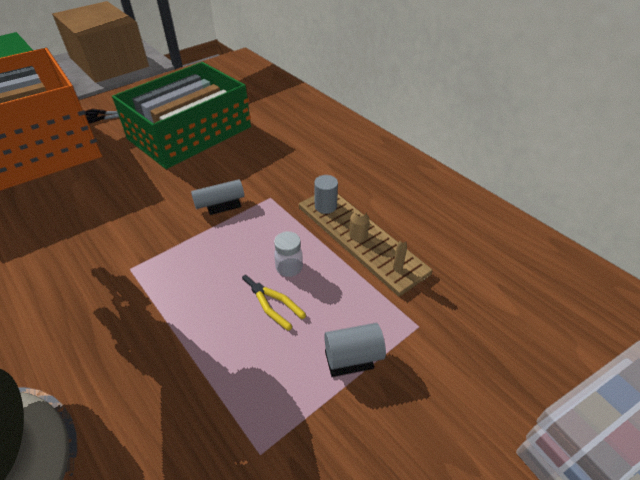

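View pics/wrist0.png

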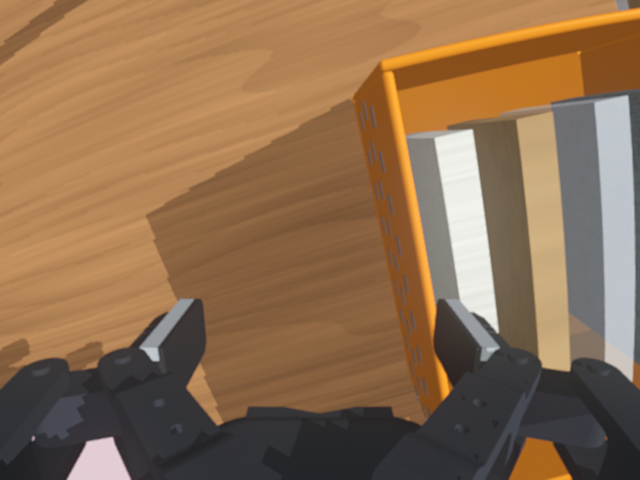

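The top view has x up and y to the left. The tube is at (190,282) and the beaker at (420,300). On the rack the cup is at (269,198), the thick peg at (325,203) and the thin peg at (380,207). The jar is at (308,280) and the pliers at (335,317). I'll enlarge for measurement.

```bash
cat > h.py <<'E'
import numpy as np,cv2,pickle
def ray(im,uv):
    K=im["camera_matrix"];k=im["k1"]
    p=cv2.undistortPoints(np.array([[uv]],float),K,np.array([k,0,0,0,0.]),None).ravel()
    # forward model is x*(1+k r^2) = opencv
    R=im["R"];t=im["t"];d=R.T@np.array([p[0],p[1],1]);return -R.T@t,d/np.linalg.norm(d)
def proj(im,X):
    X=np.asarray(X,float).reshape(-1,3)
    o,_=cv2.projectPoints(X,cv2.Rodrigues(im["R"])[0],im["t"],im["camera_matrix"],np.array([im["k1"],0,0,0,0.]));return o.reshape(-1,2)
def tri(rs):
    A=0;b=0
    for c,d in rs:
        P=np.eye(3)-np.outer(d,d);A=A+P;b=b+P@c
    X=np.linalg.solve(A,b);return X,[np.linalg.norm((np.eye(3)-np.outer(d,d))@(X-c)) for c,d in rs]
def atz(im,uv,z):
    c,d=ray(im,uv);return c+d*(z-c[2])/d[2]
def crop(im,u,v,w,h,s,name):
    f=im["frame"][v:v+h,u:u+w,::-1];cv2.imwrite(name,cv2.resize(f,None,fx=s,fy=s,interpolation=cv2.INTER_CUBIC))
E
python3 - <<'E'
from h import *
d=pickle.load(open("im0.pkl","rb"))
T,S=d["top"],d["side"]
a=T["frame"][240:340,150:250,::-1];b=T["frame"][255:355,370:470,::-1]
z=lambda f,s:cv2.resize(f,None,fx=s,fy=s,interpolation=cv2.INTER_CUBIC)
cv2.imwrite("pics/tv.png",np.hstack([z(a,4),z(b,4)]))
crop(T,240,165,180,75,4.4,"pics/tr.png")
a=S["frame"][160:235,175:275,::-1];b=S["frame"][305:380,305:405,::-1]
cv2.imwrite("pics/sv.png",np.hstack([z(a,4),z(b,4)]))
crop(S,290,165,160,130,4.6,"pics/sr.png")
print(T["R"].T@-T["t"],S["R"].T@-S["t"])
E
```

```text
[508.05754111   7.34037241 984.9663615 ] [ 218.77684306 -402.24758325  600.64597508]
```

View pics/tv.png

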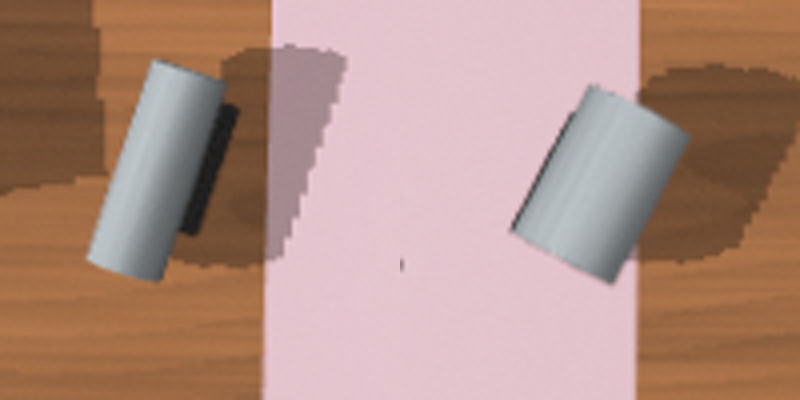

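View pics/tr.png

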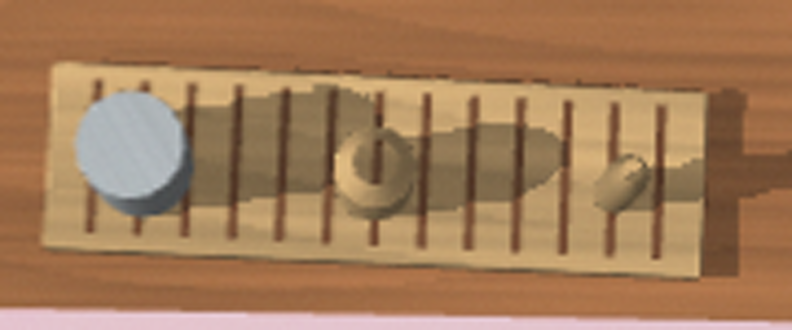

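View pics/sv.png

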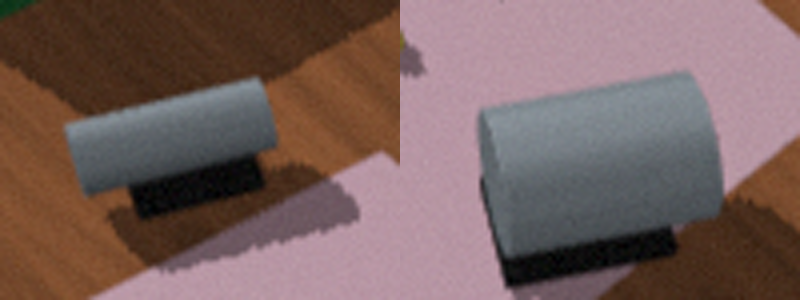

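View pics/sr.png

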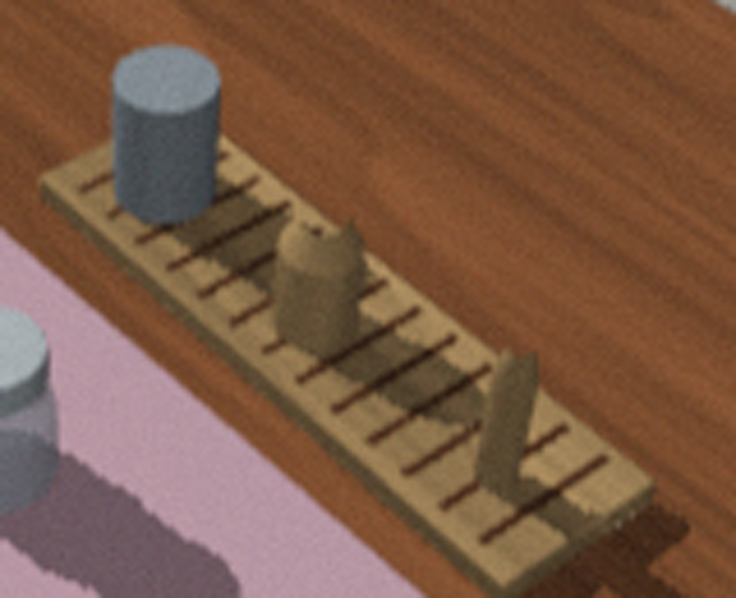

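```bash
cat > fit.py <<'E'
from h import *
from scipy.optimize import minimize
def mask(im,box):
    u,v,w,h=box;hsv=cv2.cvtColor(im["frame"],cv2.COLOR_RGB2HSV)
    m=((hsv[:,:,1]<52)&(hsv[:,:,2]>45)).astype(np.uint8)
    mm=np.zeros_like(m);mm[v:v+h,u:u+w]=m[v:v+h,u:u+w]
    n,l,st,_=cv2.connectedComponentsWithStats(mm,connectivity=4);i=1+np.argmax(st[1:,4]);return (l==i).astype(np.uint8)
def cyl(c,a,r,hl):
    a=a/np.linalg.norm(a);u=np.cross(a,[0.3,0.2,1.]) if abs(a[2])<.9 else np.cross(a,[1,0,0]);u/=np.linalg.norm(u);w=np.cross(a,u)
    th=np.linspace(0,2*np.pi,40)[:,None];ring=r*(np.cos(th)*u+np.sin(th)*w)
    return np.vstack([c+a*hl+ring,c-a*hl+ring])
S=8
def soft(im,pts,shape,off,):
    p=(proj(im,pts)-off+0.5)*S
    h=cv2.convexHull(p.astype(np.float32)).astype(np.int32)
    c=np.zeros((shape[0]*S,shape[1]*S),np.uint8);cv2.fillConvexPoly(c,h,1)
    return cv2.resize(c.astype(np.float32),(shape[1],shape[0]),interpolation=cv2.INTER_AREA)
def fit(views,x0,mk,ss):
    # views: (im,mask,box)
    def cost(x):
        e=0
        for im,m,(u,v,w,h) in views:
            e+=np.abs(soft(im,mk(x),(h,w),np.array([u,v]))-m[v:v+h,u:u+w]).sum()/m.sum()
        return e
    x=np.array(x0,float)
    for k in range(3):
        sim=np.vstack([x]+[x+np.eye(len(x))[i]*ss[i]/(k+1) for i in range(len(x))])
        r=minimize(cost,x,method="Nelder-Mead",options=dict(initial_simplex=sim,xatol=.05,fatol=1e-4,maxiter=400));x=r.x
    return x,r.fun
E
cat > run.py <<'E'
from fit import *
d=pickle.load(open("im0.pkl","rb"));T,Sd=d["top"],d["side"]
for n,bt,bs,r,hl,uv in [("tube",(150,240,100,100),(175,165,90,60),18,48,(190,282)),("beaker",(370,255,100,100),(310,310,90,70),26,38,(420,300))]:
    mt,ms=mask(T,bt),mask(Sd,bs);print(n,mt.sum(),ms.sum())
    cv2.imwrite(f"pics/m_{n}.png",np.hstack([mt,ms])*255)
    p=atz(T,uv,30)
    def mk(x): 
        t=np.radians(x[3]);return cyl(np.array(x[:3]),np.array([np.cos(t),np.sin(t),0]),r,hl)
    for nm,V in [("both",[(T,mt,bt),(Sd,ms,bs)]),("top",[(T,mt,bt)]),("side",[(Sd,ms,bs)])]:
        print(nm,fit(V,[p[0],p[1],30,-20],mk,[8,8,8,8]))
# rack
print("cup top",atz(T,(240+133/4.4,165+145/4.4),74))
for n,t,s in [("thickfoot",None,None)]: pass
tc=lambda u,v:(240+u/4.4-.4,165+v/4.4-.4)
sc=lambda u,v:(290+u/4.6-.4,165+v/4.6-.4)
for a in [(52,62),(708,92),(699,278),(43,247)]: print("corner",atz(T,tc(*a),14))
for a in [(42,182),(505,590),(652,488)]: print("sidecorner",atz(Sd,sc(*a),14))
print("cuptop",tri([ray(T,tc(132,146)),ray(Sd,sc(166,78))]))
print("thicktop",tri([ray(T,tc(378,160)),ray(Sd,sc(318,225))]))
print("thintop",tri([ray(T,tc(634,163)),ray(Sd,sc(519,353))]))
print("thick foot side",atz(Sd,sc(315,330),14)," thin ",atz(Sd,sc(497,485),14))
E
python3 run.py
```

```text
tube 3295 936
both (array([503.56903387, 252.3983643 ,  23.53572287, -16.99806956]), np.float64(1.3588912315344408))
top (array([ 696.59597719,  363.6029802 , -763.78925252,  206.20882449]), np.float64(1.0))
side (array([504.62987033, 255.25281366,  20.9354268 , -16.8770464 ]), np.float64(0.036792200854700856))
beaker 6168 5042
both (array([ 459.97226463, -164.58792418,   66.42565452,  -14.46002185]), np.float64(1.3174378699388818))
top (array([ 490.02331285,  -52.31540584,  577.26640082, -540.3141154 ]), np.float64(0.03722843709468223))
side (array([ 341.65037298, -288.37243382,  352.95733651,  -14.95141718]), np.float64(0.060197466283220945))
cup top [648.82077854  95.43714559  74.        ]
corner [694.00879654 137.46065449  14.        ]
corner [ 686.36466976 -142.51630909   14.        ]
corner [ 606.35533185 -138.98739774   14.        ]
corner [614.7674663  139.05078028  14.        ]
sidecorner [614.21470819 133.94361272  14.        ]
sidecorner [ 607.04259566 -141.42203581   14.        ]
sidecorner [ 683.37690613 -143.37821354   14.        ]
cuptop (array([649.33900763,  96.01920986,  75.60812038]), [np.float64(0.6021865843487345), np.float64(0.6021865843487431)])
thicktop (array([645.38004882,  -0.72218717,  66.62714712]), [np.float64(1.1131896271207253), np.float64(1.1131896271204211)])
thintop (array([ 644.57084901, -102.37412573,   78.67156961]), [np.float64(0.8921873585599065), np.float64(0.8921873585601405)])
thick foot side [643.41487103  -4.56953777  14.        ]  thin  [ 640.3251501  -106.03936724   14.        ]
```

```bash
python3 - <<'E'
s=open('fit.py').read()
s=s.replace("m=((hsv","f=im['frame'].astype(int);m=((f[:,:,0]-f[:,:,1]<6)&(hsv")
open('fit.py','w').write(s)
E
python3 run.py | head -8; python3 -c "
import cv2,numpy as np
a=cv2.imread('pics/m_tube.png');b=cv2.imread('pics/m_beaker.png');cv2.imwrite('pics/mm.png',cv2.resize(a|b,(800,300)))"
```

```text
tube 1039 908
both (array([499.30297696, 244.84366414,  30.09668248, -17.30305535]), np.float64(0.12381979254556863))
top (array([498.87022892, 246.01080475,  26.27799234, -17.05386758]), np.float64(0.051070741097208855))
side (array([508.14249672, 262.97408131,  13.97758794, -17.02029067]), np.float64(0.03988849118942731))
beaker 1203 2158
both (array([ 472.76046484, -175.11893818,   37.66052988,  -27.63635192]), np.float64(0.08150500163901336))
top (array([ 471.94094925, -176.0757282 ,   31.48478354,  -27.27073767]), np.float64(0.037458437240232755))
side (array([ 476.6441636 , -172.20229184,   30.17083813,  -27.30050462]), np.float64(0.02447289156626506))
```

View pics/mm.png

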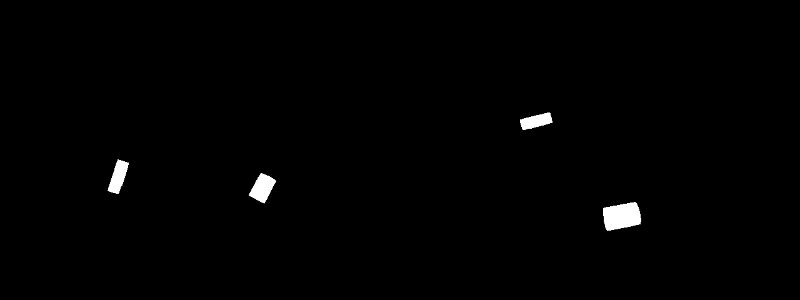

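```bash
python3 - <<'E'
from h import *
from cell import robot
d=pickle.load(open("im0.pkl","rb"));W=d["wrist"];s=robot.state()
c=-W["R"].T@W["t"];print(c, s["eef_rot"].T@(c-s["ee_pos"]), s["eef_rot"].T@W["R"].T)
E
```

```text
[109.12977748 545.03455294 373.21998372] [   1.96709842  -66.08555852 -134.33756392] [[ 9.99998374e-01 -1.23389389e-03 -1.31522532e-03]
 [ 1.53318826e-03  9.65670328e-01  2.59766177e-01]
 [ 9.49550167e-04 -2.59767771e-01  9.65670650e-01]]
```

Request:
send_rows(
  deltas=[
    {"tx":0.7,"ty":-1,"tz":0.3,"gripper":1},
    {"tx":0.7,"ty":-1,"tz":0.3,"gripper":1},
    {"tx":0.7,"ty":-1,"tz":0.3,"gripper":1},
    {"tx":0.7,"ty":-1,"tz":0.3,"gripper":1},
    {"tx":0.7,"ty":-1,"tz":0.3,"gripper":1},
    {"tx":0.7,"ty":-1,"tz":0.3,"gripper":1},
    {"tx":0.7,"ty":-1,"tz":0.3,"gripper":1},
    {"tx":0.7,"ty":-1,"tz":0.3,"gripper":1},
    {"tx":0.7,"ty":-1,"tz":0,"gripper":1},
    {"tx":0.7,"ty":-1,"tz":0,"gripper":1},
  ],
)

```text
schema error: expected keys gripper, tx, ty, tz, ax, ay, az
```

```bash
cat > st.py <<'E'
from cell import robot
import numpy as np
np.set_printoptions(precision=3,suppress=True)
s=robot.state()
for k in ["time_s","joints","ee_pos","eef_rot","wrist_force","gripper_width"]: print(k,s[k])
E
python3 st.py
```

```text
time_s 0.15
joints [ 59.512  21.833  74.371   0.002  83.857 -12.336]
ee_pos [171.236 522.456 238.867]
eef_rot [[ 0.312  0.95  -0.001]
 [ 0.95  -0.312 -0.001]
 [-0.001 -0.    -1.   ]]
wrist_force [0.79  1.031 0.008]
gripper_width 85.7828091446736
```

Request:
send_rows(
  deltas=[
    {"gripper":1,"tx":0.7,"ty":-1,"tz":0.3,"ax":0,"ay":0,"az":0},
    {"gripper":1,"tx":0.7,"ty":-1,"tz":0.3,"ax":0,"ay":0,"az":0},
    {"gripper":1,"tx":0.7,"ty":-1,"tz":0.3,"ax":0,"ay":0,"az":0},
    {"gripper":1,"tx":0.7,"ty":-1,"tz":0.3,"ax":0,"ay":0,"az":0},
    {"gripper":1,"tx":0.7,"ty":-1,"tz":0.3,"ax":0,"ay":0,"az":0},
    {"gripper":1,"tx":0.7,"ty":-1,"tz":0.3,"ax":0,"ay":0,"az":0},
    {"gripper":1,"tx":0.7,"ty":-1,"tz":0.3,"ax":0,"ay":0,"az":0},
    {"gripper":1,"tx":0.7,"ty":-1,"tz":0.3,"ax":0,"ay":0,"az":0},
    {"gripper":1,"tx":0.7,"ty":-1,"tz":0,"ax":0,"ay":0,"az":0},
    {"gripper":1,"tx":0.7,"ty":-1,"tz":0,"ax":0,"ay":0,"az":0},
  ],
)

```text
time_s: 0.98
ee_pos: [347.5, 263.3, 298.4]
eef_rot: [[0.302, 0.953, -0.004], [0.953, -0.302, -0.005], [-0.006, -0.003, -1.0]]
wrist_force: [0.3, 1.0, 0.5]
gripper_width: 85.0
```

```bash
python3 st.py
```

```text
time_s 0.9833
joints [ 21.632   7.946  83.881  -0.191  88.52  -50.782]
ee_pos [347.477 263.311 298.413]
eef_rot [[ 0.302  0.953 -0.004]
 [ 0.953 -0.302 -0.005]
 [-0.006 -0.003 -1.   ]]
wrist_force [0.297 1.019 0.524]
gripper_width 85.02357672385759
```

Request:
send_rows(
  deltas=[
    {"gripper":1,"tx":0.7,"ty":-1,"tz":0,"ax":0,"ay":0,"az":0},
    {"gripper":1,"tx":0.7,"ty":-1,"tz":0,"ax":0,"ay":0,"az":0},
    {"gripper":1,"tx":0.7,"ty":-1,"tz":0,"ax":0,"ay":0,"az":0},
    {"gripper":1,"tx":0.7,"ty":-1,"tz":0,"ax":0,"ay":0,"az":0},
    {"gripper":1,"tx":0.7,"ty":-1,"tz":0,"ax":0,"ay":0,"az":0},
    {"gripper":1,"tx":0.7,"ty":-1,"tz":0,"ax":0,"ay":0,"az":0},
    {"gripper":1,"tx":0.7,"ty":-1,"tz":0,"ax":0,"ay":0,"az":0},
    {"gripper":1,"tx":0.7,"ty":-1,"tz":0,"ax":0,"ay":0,"az":0},
    {"gripper":1,"tx":0.7,"ty":-1,"tz":0,"ax":0,"ay":0,"az":0},
    {"gripper":1,"tx":0.5,"ty":-0.9,"tz":0,"ax":0,"ay":0,"az":0},
  ],
)

```text
time_s: 1.82
ee_pos: [523.2, 0.6, 297.4]
eef_rot: [[0.304, 0.953, -0.007], [0.953, -0.304, -0.005], [-0.006, -0.005, -1.0]]
wrist_force: [0.0, -0.3, -0.6]
gripper_width: 85.5
```

```bash
python3 - <<'E'
from h import *
from cell import robot
im=robot.get_image("wrist");pickle.dump(im,open("w1.pkl","wb"));cv2.imwrite("pics/w1.png",im["frame"][:,:,::-1])
s=robot.state();print(s["joints"],s["ee_pos"],s["time_s"])
E
```

```text
[-13.0424786   17.38983702  71.53174404  -0.42971446  91.37593318
 -85.20248964] [524.79349478  -2.87681196 296.78193754] 1.8667
```

View pics/w1.png

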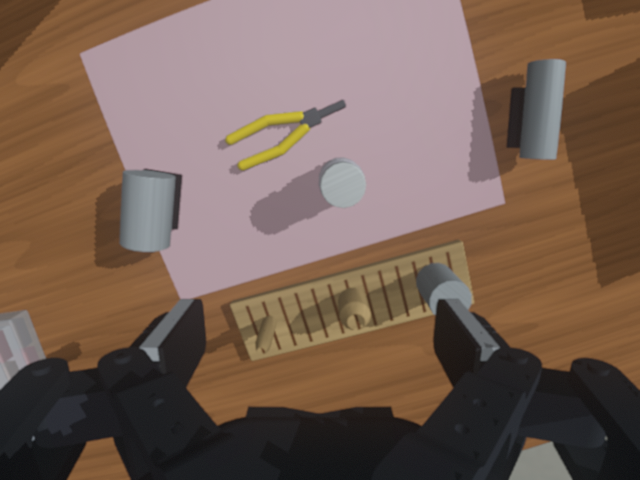

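The wrist view shows everything: beaker (148,210), tube (543,110), thin peg (266,333), thick peg (354,308) and the cup behind the finger. I'll enlarge the pegs and fit all three views.

```bash
cat > run2.py <<'E'
from fit import *
d=pickle.load(open("im0.pkl","rb"));T,Sd=d["top"],d["side"];W=pickle.load(open("w1.pkl","rb"))
crop(W,225,235,180,130,4.4,"pics/w1r.png")
for n,bt,bs,bw,r,hl,x0 in [("tube",(150,240,100,100),(175,165,90,60),(510,45,70,130),18,48,[499,245,30,-17]),("beaker",(370,255,100,100),(310,310,90,70),(105,155,90,105),26,38,[472,-175,38,-27])]:
    mt,ms,mw=mask(T,bt),mask(Sd,bs),mask(W,bw);print(n,mw.sum())
    def mk(x): 
        t=np.radians(x[3]);return cyl(np.array(x[:3]),np.array([np.cos(t),np.sin(t),0]),r,hl)
    for nm,V in [("T+W",[(T,mt,bt),(W,mw,bw)]),("S+W",[(Sd,ms,bs),(W,mw,bw)]),("all",[(T,mt,bt),(Sd,ms,bs),(W,mw,bw)])]:
        print(nm,fit(V,x0,mk,[5,5,5,5]))
E
python3 run2.py
```

```text
tube 3675
T+W (array([499.21470025, 244.39208755,  33.99038211, -17.38205826]), np.float64(0.13364262716636222))
S+W (array([500.8277508 , 248.40052691,  26.96378436, -17.73890919]), np.float64(0.10643620856933081))
all (array([499.54091914, 245.84085959,  29.93139954, -17.61961605]), np.float64(0.23271657910762386))
beaker 4206
T+W (array([ 471.84415025, -175.84323163,   32.91116461,  -27.78160496]), np.float64(0.0948597175333184))
S+W (array([ 472.92446875, -174.31502872,   36.35446366,  -27.95017339]), np.float64(0.10393546643503676))
all (array([ 472.51800365, -174.63601946,   36.75142541,  -27.8020146 ]), np.float64(0.16392769612414868))
```

View pics/w1r.png

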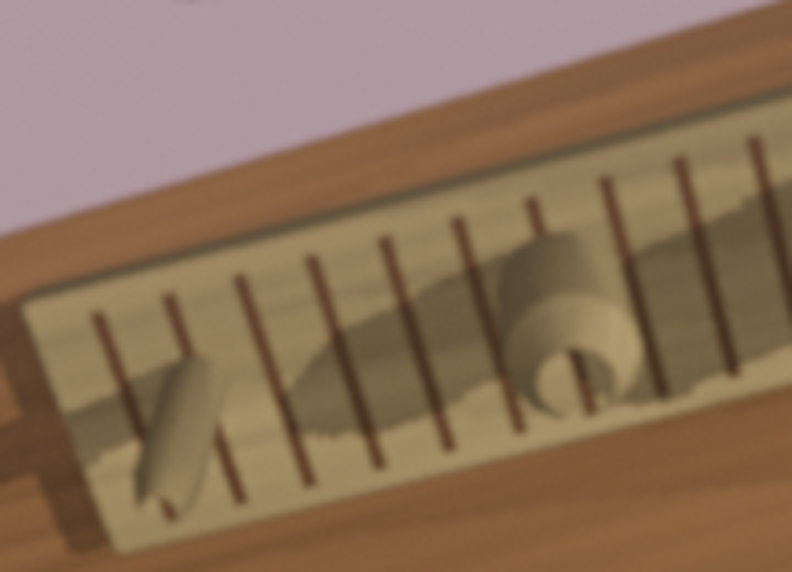

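```bash
cat > run3.py <<'E'
from h import *
d=pickle.load(open("im0.pkl","rb"));T,Sd=d["top"],d["side"];W=pickle.load(open("w1.pkl","rb"))
wc=lambda u,v:(225+u/4.4-.4,235+v/4.4-.4)
tc=lambda u,v:(240+u/4.4-.4,165+v/4.4-.4)
sc=lambda u,v:(290+u/4.6-.4,165+v/4.6-.4)
print("thicktop",tri([ray(T,tc(375,163)),ray(W,wc(573,382))]),tri([ray(Sd,sc(318,228)),ray(W,wc(573,382))]))
print("thintop",tri([ray(T,tc(634,163)),ray(W,wc(170,505))]),tri([ray(Sd,sc(519,353)),ray(W,wc(170,505))]))
import sys
P=[(float(a),float(b)) for a,b in [x.split(",") for x in sys.argv[1:3]]]
def ring(x,y,z,r):
    th=np.linspace(0,2*np.pi,41);return np.c_[x+r*np.cos(th),y+r*np.sin(th),0*th+z]
out=[]
for im,b,s in [(T,(305,180,95,45),8.2),(W,(225,270,150,90),5.2),(Sd,(340,200,85,80),7)]:
    u,v,w,h=b;f=cv2.resize(im["frame"][v:v+h,u:u+w,::-1],None,fx=s,fy=s,interpolation=cv2.INTER_CUBIC)
    for (x,y),(rb,h1,h2,rt) in zip(P,[(17,41,55,9.5),(8.5,54,68,4.5)]):
        for z,r in [(14,rb),(14+h1,rb),(14+h2,rt)]:
            q=(proj(im,ring(x,y,z,r))-[u,v]+.5)*s
            cv2.polylines(f,[q.astype(np.int32)],True,(0,0,255) if z<15 else (255,0,0) if z<69 and r!=rt else (0,255,0),1)
    out.append(f)
w=max(o.shape[1] for o in out)
for i,o in enumerate(out): cv2.imwrite(f"pics/ov{i}.png",o)
E
python3 run3.py 646,-2 643,-104; python3 -c "
import cv2,numpy as np
o=[cv2.imread(f'pics/ov{i}.png') for i in range(3)]
w=max(x.shape[1] for x in o)
c=np.vstack([np.pad(x,((0,0),(0,w-x.shape[1]),(0,0))) for x in o[:2]]);print(c.shape);cv2.imwrite('pics/ovA.png',cv2.resize(c,None,fx=.7,fy=.7) if c.shape[0]>840 else c[:]) "
```

```text
thicktop (array([6.44639136e+02, 6.91879511e-02, 6.94117927e+01]), [np.float64(0.30495147638553843), np.float64(0.30495147638552134)]) (array([6.46195704e+02, 3.69872656e-01, 6.44000322e+01]), [np.float64(0.9550451160238942), np.float64(0.9550451160238594)])
thintop (array([ 647.78488752, -103.34377479,   66.41244946]), [np.float64(1.3423660410681264), np.float64(1.342366041068125)]) (array([645.35679057, -99.77330056,  74.98419912]), [np.float64(1.1719391894577562), np.float64(1.171939189457846)])
(837, 780, 3)
```

View pics/ov0.png

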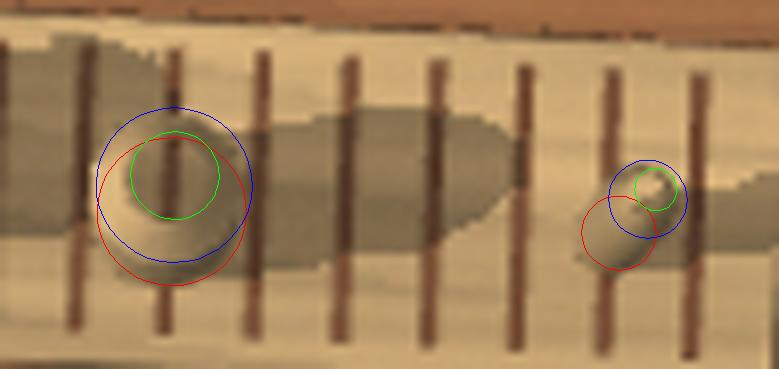

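View pics/ov1.png

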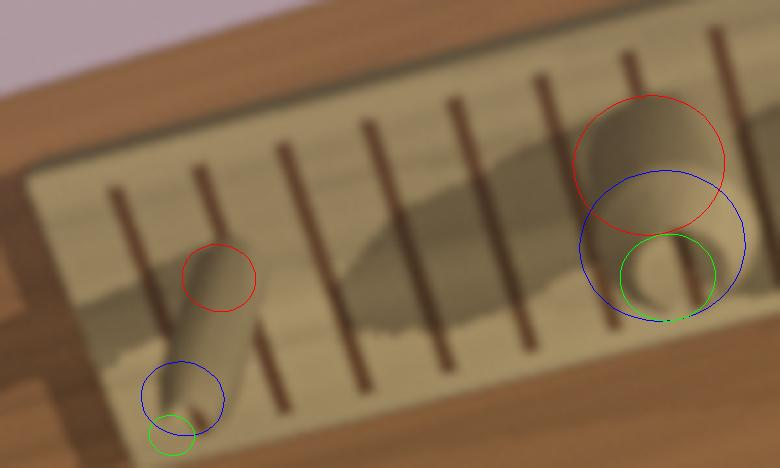

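View pics/ov2.png

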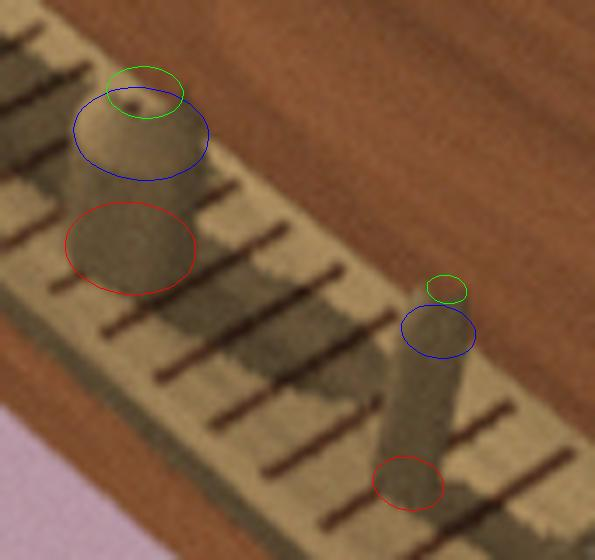

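```bash
python3 - <<'E'
from h import *
d=pickle.load(open("im0.pkl","rb"));T,Sd=d["top"],d["side"];W=pickle.load(open("w1.pkl","rb"))
for a in [(22,300),(118,552)]: print(atz(W,(225+a[0]/4.4-.4,235+a[1]/4.4-.4),14))
E
python3 run3.py 646.5,-0.5 643,-102.5 >/dev/null
```

```text
[ 605.33899113 -136.89390617   14.        ]
[ 684.97186944 -139.36112339   14.        ]
```

View pics/ov1.png

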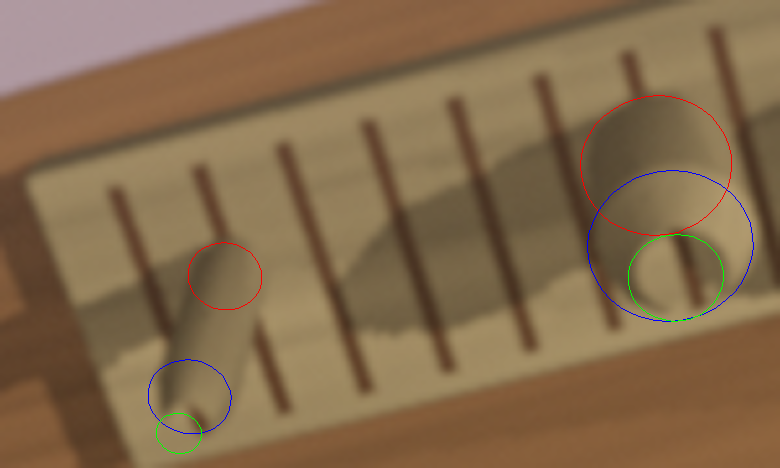

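View pics/ov2.png

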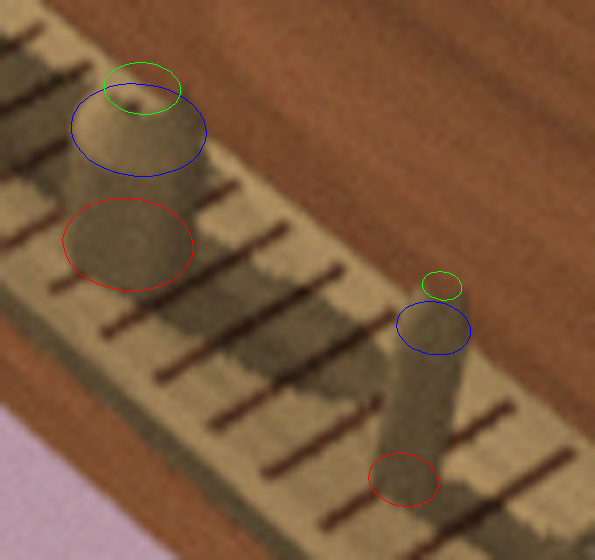

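View pics/ov0.png

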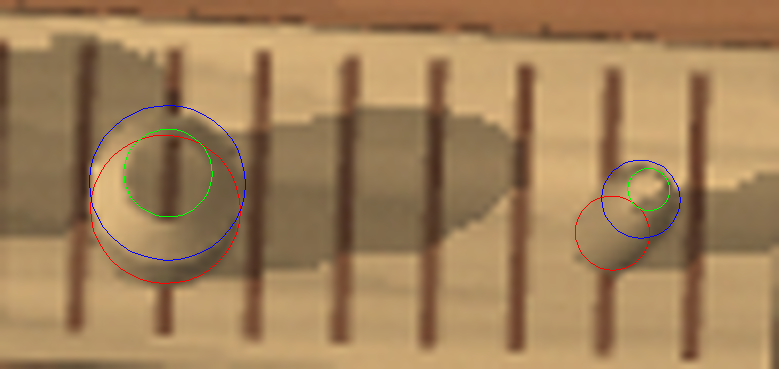

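Request:
send_rows(
  deltas=[
    {"gripper":1,"tx":-0.5,"ty":-0.54,"tz":-0.55,"ax":0,"ay":0,"az":-0.83},
    {"gripper":1,"tx":-0.5,"ty":-0.54,"tz":-0.55,"ax":0,"ay":0,"az":-0.83},
    {"gripper":1,"tx":-0.5,"ty":-0.54,"tz":-0.55,"ax":-0.44,"ay":-0.83,"az":0},
    {"gripper":1,"tx":-0.5,"ty":-0.54,"tz":-0.55,"ax":-0.44,"ay":-0.83,"az":0},
    {"gripper":1,"tx":-0.5,"ty":-0.54,"tz":-0.55,"ax":-0.44,"ay":-0.83,"az":0},
    {"gripper":1,"tx":-0.5,"ty":-0.54,"tz":-0.55,"ax":-0.44,"ay":-0.83,"az":0},
    {"gripper":1,"tx":-0.5,"ty":-0.54,"tz":-0.55,"ax":-0.44,"ay":-0.83,"az":0},
    {"gripper":1,"tx":-0.5,"ty":-0.54,"tz":-0.55,"ax":-0.44,"ay":-0.83,"az":0},
    {"gripper":1,"tx":-0.5,"ty":-0.54,"tz":-0.55,"ax":-0.44,"ay":-0.83,"az":0},
    {"gripper":1,"tx":-0.5,"ty":-0.54,"tz":-0.55,"ax":-0.44,"ay":-0.83,"az":0},
  ],
)

```text
time_s: 2.7
ee_pos: [420.4, -116.1, 173.4]
eef_rot: [[0.453, 0.697, 0.556], [0.891, -0.372, -0.259], [0.027, 0.613, -0.79]]
wrist_force: [0.4, 1.6, -0.3]
gripper_width: 85.0
```

```bash
cat > go.py <<'E'
# usage: go.py x y z  heading(deg) phi(deg below horizontal) flip(0/1)
import sys
from cell import robot
import numpy as np
from scipy.spatial.transform import Rotation as Ro
np.set_printoptions(precision=2,suppress=True)
s=robot.state()
x,y,z,h,ph,fl=map(float,sys.argv[1:7])
h=np.radians(h);ph=np.radians(ph)
tz=np.array([np.cos(h)*np.cos(ph),np.sin(h)*np.cos(ph),-np.sin(ph)])
tx=np.array([-np.sin(h),np.cos(h),0])*(-1 if fl else 1)
R=np.c_[tx,np.cross(tz,tx),tz]
rv=Ro.from_matrix(R@s["eef_rot"].T).as_rotvec(degrees=True)
print("t",s["time_s"],"j",s["joints"],"w",s["gripper_width"],"F",s["wrist_force"])
print("pos",s["ee_pos"]);print("d units",(np.array([x,y,z])-s["ee_pos"])/25,"rot units",rv/6,"deg",np.linalg.norm(rv))
E
python3 go.py 410 -142.4 88 -27.7 45 0
```

```text
t 2.7 j [ -34.61    4.8   122.6    21.66   16.23 -116.01] w 85.03918420471784 F [ 0.38  1.64 -0.33]
pos [ 420.43 -116.13  173.43]
d units [-0.42 -1.05 -3.42] rot units [-0.78 -0.94 -0.14] deg 7.3843350579437
```

```bash
cat > kin.py <<'E'
import numpy as np
from scipy.optimize import least_squares
from scipy.spatial.transform import Rotation as Ro
rz=lambda a:Ro.from_euler('z',a,degrees=True).as_matrix();ry=lambda a:Ro.from_euler('y',a,degrees=True).as_matrix()
def fk(q,p):
    z0,r0,L1,a3,L2,D,off,offw=p
    A=rz(q[0]);P=A@np.array([r0,off,0])+[0,0,z0]
    A=A@ry(q[1]);P=P+A@[0,0,L1]
    A=A@ry(q[2]);P=P+A@[a3,0,L2]
    A=A@rz(q[3])@ry(q[4]);P=P+A@[0,offw,D]
    A=A@rz(q[5]);return P,A
data=[([59.512,21.833,74.371,.002,83.857,-12.336],[171.236,522.456,238.867]),([21.632,7.946,83.881,-.191,88.52,-50.782],[347.477,263.311,298.413]),
([-13.0425,17.3898,71.5317,-.4297,91.3759,-85.2025],[524.793,-2.877,296.782]),([-34.61,4.8,122.6,21.66,16.23,-116.01],[420.43,-116.13,173.43])]
Rl=np.array([[0.453,0.697,0.556],[0.891,-0.372,-0.259],[0.027,0.613,-0.79]])
E
python3 - <<'E'
from kin import *
print(fk(data[3][0],[0]*8)[1]);print(Rl)
f=lambda p:np.concatenate([fk(q,p)[0]-np.array(x) for q,x in data]+[np.array(p)*1e-4])
r=least_squares(f,[300,0,350,0,350,250,60,60]);print(r.x,r.fun[:12])
E
```

```text
[[-0.45275294 -0.69663639  0.55651821]
 [-0.89122434  0.37253734 -0.25871818]
 [-0.02709132 -0.61311799 -0.78952668]]
[[ 0.453  0.697  0.556]
 [ 0.891 -0.372 -0.259]
 [ 0.027  0.613 -0.79 ]]
[ 1.29966789e+02 -2.77013304e-02  5.37096206e+02  1.02964207e+02
  3.50825453e+02  2.49399363e+02  1.17372666e+02  1.28600094e-01] [ 2.35562399e-03 -1.85138113e-04 -2.63758001e-03  2.11666640e-03
 -3.74210242e-05  2.59337561e-03 -2.17149540e-03  2.74415178e-03
 -3.60240183e-04  2.18938649e-04  7.65576621e-04  4.03144943e-04]
```

```bash
cat >> kin.py <<'E'
p=[129.967,-.03,537.096,102.964,350.825,249.4,117.37,.13]
lo=np.array([-178,-50.7,12.7,-81.4,10.,-165]);hi=np.array([178,133,142,261,163,165])
def tgt(h,ph,fl=0,roll=0):
    h=np.radians(h);ph=np.radians(ph)
    tz=np.array([np.cos(h)*np.cos(ph),np.sin(h)*np.cos(ph),-np.sin(ph)]);tx=np.array([-np.sin(h),np.cos(h),0])*(-1 if fl else 1)
    return np.c_[tx,np.cross(tz,tx),tz]@rz(roll)
def ik(x,R,q0=(-20,10,110,0,40,-90)):
    def f(q):
        P,A=fk(q,p);A=A@rz(180);return np.r_[(P-x)/10,Ro.from_matrix(A.T@R).as_rotvec()*20]
    best=None
    for j4 in (0,40,-40):
        for j6 in (-90,90,0):
            g=np.array(q0,float);g[0]=np.degrees(np.arctan2(x[1],x[0]))-13;g[3]=j4;g[5]=j6
            r=least_squares(f,np.clip(g,lo+.1,hi-.1),bounds=(lo,hi))
            if best is None or r.cost<best.cost: best=r
    return best.x.round(0),round(best.cost,4)
E
python3 - <<'E'
from kin import *
np.set_printoptions(suppress=True)
for ph in (45,52,60,70):
    z=tgt(-27.7,ph)[:,2];C=np.array([454.8,-165.7,38]);
    print(ph,"beaker",ik(C+9*z,tgt(-27.7,ph)),ik(C-70*z,tgt(-27.7,ph)))
    u=np.array([np.cos(np.radians(17.5)),-np.sin(np.radians(17.5)),0])
    z=tgt(-17.5,ph)[:,2];C=np.array([499.5,245.5,29])-31*u
    print(ph,"tube",ik(C+7*z,tgt(-17.5,ph)),ik(C-70*z,tgt(-17.5,ph)))
for ph in (45,38,30,20):
  for h in (-10,20):
    z=tgt(h,ph)[:,2];print(ph,h,"place B",ik(np.array([646,-1.5,72])+9*z,tgt(h,ph,1)),ik(np.array([646,-1.5,150])+9*z,tgt(h,ph,1)),"T",ik(np.array([642.5,-103.5,175])+9*z,tgt(h-10,ph,1)))
E
```

```text
45 beaker (array([-38.,  34., 131., 166.,  30.,  95.]), np.float64(0.0)) (array([-40.,  22., 136., 159.,  24., 101.]), np.float64(0.0))
45 tube (array([ 29.,  38., 112., 261.,  31.,  47.]), np.float64(0.0282)) (array([ 35.,  30., 113., -81.,  35.,  32.]), np.float64(0.0003))
52 beaker (array([-37.,  31., 126., 159.,  16., 103.]), np.float64(0.0)) (array([-39.,  18., 130., 131.,  10., 130.]), np.float64(0.0372))
52 tube (array([ 27.,  36., 110., -78.,  26.,  25.]), np.float64(0.0)) (array([ 32.,  27., 110., -63.,  32.,  12.]), np.float64(0.0))
60 beaker (array([-39.,  30., 124., 124.,  10., 136.]), np.float64(0.9501)) (array([ -37.,   16.,  122.,   22.,   13., -120.]), np.float64(0.0))
60 tube (array([ 25.,  34., 107., -52.,  25.,  -3.]), np.float64(0.0)) (array([ 28.,  25., 106., -41.,  33., -13.]), np.float64(0.0))
70 beaker (array([ -35.,   28.,  114.,    9.,   18., -105.]), np.float64(0.0)) (array([ -36.,   17.,  113.,    6.,   30., -103.]), np.float64(0.0))
70 tube (array([ 21.,  33., 102., -25.,  31., -31.]), np.float64(0.0)) (array([ 24.,  25., 101., -20.,  41., -35.]), np.floa
[... 965 characters left out ...]
), np.float64(0.0)) T (array([-19.,  27., 106., 183.,  13., -93.]), np.float64(0.0))
30 20 place B (array([-24.,  40., 108., 114.,  41., -56.]), np.float64(0.0)) (array([-24.,  30., 106.,  99.,  38., -38.]), np.float64(0.0)) T (array([-32.,  28., 104.,  95.,  36., -31.]), np.float64(0.0))
20 -10 place B (array([-11.,  44., 114., 179.,  48., -90.]), np.float64(0.0)) (array([-11.,  33., 112., 179.,  35., -89.]), np.float64(0.0)) T (array([-19.,  30., 110., 182.,  31., -91.]), np.float64(0.0))
20 20 place B (array([-26.,  44., 112., 124.,  54., -69.]), np.float64(0.0)) (array([-26.,  34., 110., 116.,  48., -55.]), np.float64(0.0)) T (array([-34.,  31., 108., 114.,  46., -51.]), np.float64(0.0))
```

```bash
cat >> kin.py <<'E'
def aik(x,R):
    """closed form; returns list of solutions (both wrist branches) within limits"""
    z0,r0,L1,a3,L2,D,off,_=p
    W=np.asarray(x)-D*R[:,2];rho=np.hypot(W[0],W[1])
    if rho<=off: return []
    j1=np.degrees(np.arctan2(W[1],W[0])-np.arcsin(off/rho));r=np.sqrt(rho**2-off**2)-r0;h=W[2]-z0
    M=np.hypot(a3,L2);g=np.arctan2(a3,L2);d=np.hypot(r,h);c=(d*d-L1*L1-M*M)/(2*L1*M)
    if abs(c)>1: return []
    e=np.arccos(c);j3=np.degrees(e-g);j2=np.degrees(np.arctan2(r,h)-np.arctan2(M*np.sin(e),L1+M*np.cos(e)))
    B=(rz(j1)@ry(j2+j3)).T@(R@rz(180))
    a=Ro.from_matrix(B).as_euler('ZYZ',degrees=True);S=[]
    for s in ((a[0],a[1],a[2]),(a[0]+180,-a[1],a[2]+180)):
        if s[1]<0: continue
        for j4 in (s[0]-360,s[0],s[0]+360):
            for j6 in (s[2]-360,s[2],s[2]+360):
                q=np.array([j1,j2,j3,j4,s[1],j6])
                if (q>lo).all() and (q<hi).all(): S.append(q)
    return S
def Rv_lie(yaw): # vessel frame x=axis
    y=np.radians(yaw);u=np.array([np.cos(y),np.sin(y),0]);return np.c_[u,[-u[1],u[0],0],[0,0,1]]
def Rv_inv(psi): # x down
    return rz(psi)@np.array([[0,0,1],[0,1,0],[-1,0,0.]])   # x->-z, y->y, z->x
def G(al,rho,fl):
    # tool z = cos al * X + sin al * n ; n=-Z rotated by rho about X ; tool x = perpendicular
    a,r=np.radians(al),np.radians(rho);n=np.array([0,np.sin(r),-np.cos(r)]);X=np.array([1,0,0.])
    z=np.cos(a)*X+np.sin(a)*n;x=np.cross(X,n)*(-1 if fl else 1);return np.c_[x,np.cross(z,x),z]
E
cat > search.py <<'E'
from kin import *
np.set_printoptions(suppress=True,linewidth=150)
V={"B":(472.5,-175,38,-27.7,20,(646,-1.5,72),75),"T":(499.5,245.5,29,-17.5,31,(642.5,-103.5,94),80)}
q=aik([420.43,-116.13,173.43],np.array([[0.453,0.697,0.556],[0.891,-0.372,-0.259],[0.027,0.613,-0.79]]));print(q)
for n,(x,y,z,yaw,back,pl,up) in V.items():
    res=[]
    for al in range(40,76,5):
        for rho in range(-40,41,10):
            for fl in (0,1):
                g=G(al,rho,fl);R=Rv_lie(yaw)@g;C=np.array([x,y,z])-back*R_ if False else np.array([x,y,z])-back*Rv_lie(yaw)[:,0]
                for qa in aik(C+8*R[:,2],R):
                    qb=[q for q in aik(C-70*R[:,2],R) if abs(q-qa).max()<60]
                    if not qb: continue
                    for psi in range(-180,180,10):
                        Rp=Rv_inv(psi)@g;
                        b=-Rp[:,2] # direction of body
                        hd=np.degrees(np.arctan2(Rp[1,2],Rp[0,2]))
                        if abs(hd)>45: continue
                        for q1 in aik(np.array(pl)+8*Rp[:,2],Rp):
                            if abs(q1[3]-qa[3])>120: continue
                            q2=[q for q in aik(np.array(pl)+[0,0,up]+8*Rp[:,2],Rp) if abs(q-q1).max()<60]
                            if not q2: continue
                            Q=np.array([qa,qb[0],q1,q2[0]])
                            m=min((Q[:,4]-10).min(),(Q[:,3]-lo[3]).min()/2,(hi[3]-Q[:,3]).min()/2,(hi[5]-abs(Q[:,5])).min())
                            res.append((m-0.03*abs(qa[3]-q1[3]),al,rho,fl,psi,round(hd),Q.round()))
    res.sort(key=lambda r:-r[0])
    seen=set();k=0
    for r in res:
        if r[1:4] in seen: continue
        seen.add(r[1:4]);print(n,round(r[0],1),r[1:6]);print(r[6]);k+=1
        if k>=7: break
E
python3 search.py
```

```text
[array([ -34.55459249,    4.79995028,  122.5588882 ,   21.39926528,   16.26066716, -115.7243207 ])]
B 41.3 (75, 40, 1, -120, 20)
[[-55.  35. 113.  57.  53.  24.]
 [-63.  28. 111.  48.  62.  29.]
 [-26.  47. 113. 127.  61. 107.]
 [-26.  37. 111. 121.  55. 118.]]
B 36.8 (70, 40, 1, -120, 20)
[[-56.  35. 116.  64.  50.  16.]
 [-64.  27. 116.  54.  59.  23.]
 [-26.  44. 112. 124.  54. 111.]
 [-26.  34. 110. 116.  49. 124.]]
B 33.3 (75, 30, 1, -110, 40)
[[-51.  32. 113.  51.  45.  31.]
 [-57.  23. 111.  42.  55.  37.]
 [-32.  48. 103.  99.  68. 120.]
 [-32.  39. 102.  95.  67. 130.]]
B 31.4 (65, 40, 1, -120, 20)
[[-57.  36. 119.  73.  48.   7.]
 [-66.  27. 120.  61.  55.  15.]
 [-25.  42. 110. 120.  48. 117.]
 [-25.  32. 108. 109.  43. 132.]]
B 29.6 (70, 30, 1, -120, 30)
[[-52.  32. 116.  60.  41.  22.]
 [-59.  22. 116.  49.  50.  30.]
 [-29.  45. 108. 108.  58. 118.]
 [-29.  35. 106. 102.  55. 131.]]
B 27.0 (65, 30, 1, -130, 20)
[[-52.  32. 119.  71.  38.  10.]
 [-60.  22. 120.  57.  46.  20.]
 [-25.  42. 110. 120.  48. 117.]
 [-25.  32. 108. 109.  43. 132.]]
B 26.8 (45, 20, 0, -120, 40)
[... 568 characters left out ...]
  88.  73. 128.]
 [-41.  38.  95.  85.  74. 138.]]
T 22.4 (75, -20, 0, -160, 40)
[[ 27.  39.  90. -30.  58. -31.]
 [ 30.  34.  85. -26.  68. -34.]
 [-41.  46.  97.  88.  73. -52.]
 [-41.  38.  95.  85.  74. -42.]]
T 21.8 (45, 40, 0, -120, 20)
[[ 16.  43. 128. 181.  48. 140.]
 [ 16.  36. 137. 181.  51. 140.]
 [-32.  34.  98.  67.  37. -14.]
 [-32.  27.  93.  55.  43.   2.]]
T 21.7 (70, -10, 0, -150, 40)
[[ 25.  36.  97. -31.  43. -27.]
 [ 28.  29.  94. -27.  53. -31.]
 [-41.  44.  96.  84.  69. -48.]
 [-41.  36.  94.  80.  70. -37.]]
T 20.3 (75, 40, 1, -110, 30)
[[  2.  35. 119. 100.  30.  22.]
 [ -5.  25. 123.  84.  33.  34.]
 [-40.  45. 103.  99.  67. 123.]
 [-40.  36. 101.  94.  66. 134.]]
```

```bash
sed -i 's/range(-40,41,10)/(-10,0,10)/; s/m-0.03\*abs(qa\[3\]-q1\[3\])/m/; s/> *120: continue/>170: continue/; s/k>=7/k>=9/' search.py; sed -i 's/round(hd),Q.round()/round(hd),("cam z",round((-Rp[2,1]),2),round(-R[2,1],2)),Q.round()/; s/r\[1:6\]/r[1:7]/; s/print(r\[6\])/print(r[7])/' search.py; python3 search.py
```

```text
[array([ -34.55459249,    4.79995028,  122.5588882 ,   21.39926528,   16.26066716, -115.7243207 ])]
B 29.1 (40, 0, 0, -140, 40, ('cam z', np.float64(0.64), np.float64(-0.77)))
[[-38.  38. 134. 168.  42.  92.]
 [-41.  27. 141. 164.  39.  94.]
 [-24.  37.  93.  55.  45. -12.]
 [-24.  30.  89.  48.  51.  -1.]]
B 28.1 (40, -10, 0, -150, 40, ('cam z', np.float64(0.64), np.float64(-0.75)))
[[-33.  38. 133. 184.  41.  76.]
 [-32.  28. 140. 185.  38.  76.]
 [-24.  37.  93.  55.  45. -12.]
 [-24.  30.  89.  48.  51.  -1.]]
B 20.7 (45, 10, 0, -140, 30, ('cam z', np.float64(0.71), np.float64(-0.7)))
[[-43.  35. 132. 146.  34. 114.]
 [-49.  23. 138. 133.  31. 124.]
 [-23.  36.  99.  70.  37. -20.]
 [-23.  29.  95.  59.  42.  -4.]]
B 19.9 (75, 10, 0, -180, -10, ('cam z', np.float64(0.97), np.float64(-0.25)))
[[ -41.   28.  112.   26.   30. -124.]
 [ -43.   18.  110.   20.   41. -118.]
 [ -11.   46.  115.  179.   57.  -90.]
 [ -11.   36.  114.  179.   45.  -89.]]
B 19.9 (75, 10, 1, -180, -10, ('cam z', np.float64(-0.97), np.float64(0.25)))
[[-41.  28. 112.  26.  30.  56.]
 [-43.  18. 110.  20.  41
[... 2121 characters left out ...]
-23.]
 [-33.  39. 109. 118.  45. -59.]
 [-33.  29. 106. 106.  40. -42.]]
T 19.0 (75, -10, 1, -180, 10, ('cam z', np.float64(-0.97), np.float64(0.25)))
[[ 24.  36.  95. -24.  47. 146.]
 [ 26.  29.  91. -21.  57. 143.]
 [-35.  44. 112. 127.  59. 110.]
 [-35.  33. 110. 120.  52. 122.]]
T 17.2 (65, 0, 0, -170, 10, ('cam z', np.float64(0.91), np.float64(-0.42)))
[[ 23.  34. 105. -37.  27. -19.]
 [ 26.  25. 104. -29.  36. -25.]
 [-33.  39. 109. 118.  45. -59.]
 [-33.  29. 106. 106.  40. -42.]]
T 16.2 (70, 0, 1, -180, 0, ('cam z', np.float64(-0.94), np.float64(0.34)))
[[ 21.  33. 102. -25.  31. 149.]
 [ 24.  25. 101. -20.  41. 145.]
 [-30.  41. 113. 141.  48. 107.]
 [-30.  30. 111. 132.  39. 120.]]
```

```bash
python3 go.py 441 -158.5 98 -27.7 75 0
```

```text
t 2.7 j [ -34.61    4.8   122.6    21.66   16.23 -116.01] w 85.03918420471784 F [ 0.38  1.64 -0.33]
pos [ 420.43 -116.13  173.43]
d units [ 0.82 -1.69 -3.02] rot units [ 1.52  3.5  -0.08] deg 22.88533313020975
```

Request:
send_rows(
  deltas=[
    {"gripper":1,"tx":0.16,"ty":-0.34,"tz":0,"ax":0.3,"ay":0.7,"az":0},
    {"gripper":1,"tx":0.16,"ty":-0.34,"tz":-0.4,"ax":0.3,"ay":0.7,"az":0},
    {"gripper":1,"tx":0.16,"ty":-0.34,"tz":-0.6,"ax":0.3,"ay":0.7,"az":0},
    {"gripper":1,"tx":0.16,"ty":-0.34,"tz":-0.7,"ax":0.3,"ay":0.7,"az":0},
    {"gripper":1,"tx":0.16,"ty":-0.34,"tz":-0.7,"ax":0.3,"ay":0.7,"az":0},
    {"gripper":1,"tx":0,"ty":0,"tz":-0.5,"ax":0,"ay":0,"az":0},
    {"gripper":1,"tx":0,"ty":0,"tz":0,"ax":0,"ay":0,"az":0},
  ],
)

```text
time_s: 3.28
ee_pos: [438.6, -156.8, 96.5]
eef_rot: [[0.456, 0.863, 0.219], [0.89, -0.444, -0.103], [0.008, 0.242, -0.97]]
wrist_force: [0.2, 0.8, -1.2]
gripper_width: 85.4
```

```bash
python3 go.py 456.6 -166.7 30.3 -27.7 75 0; python3 - <<'E'
from h import *
from cell import robot
im=robot.get_image("wrist");cv2.imwrite("pics/w2.png",im["frame"][:,:,::-1])
E
```

```text
t 3.2833 j [ -35.68   19.28  109.09    4.08   37.93 -101.39] w 85.41842522548205 F [ 0.21  0.81 -1.15]
pos [ 438.63 -156.81   96.47]
d units [ 0.72 -0.4  -2.65] rot units [-0.15 -0.11 -0.09] deg 1.2534020817196507
```

View pics/w2.png

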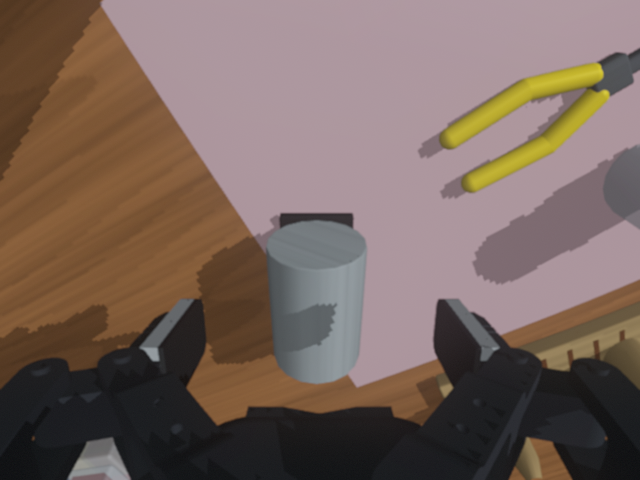

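The beaker sits centred between the fingers (u≈316 against 320) with its axis aligned, base end at the top of the picture. I'll descend and grip.

Request:
send_rows(
  deltas=[
    {"gripper":1,"tx":0.18,"ty":-0.1,"tz":-0.7,"ax":-0.1,"ay":-0.1,"az":-0.1},
    {"gripper":1,"tx":0.18,"ty":-0.1,"tz":-0.7,"ax":0,"ay":0,"az":0},
    {"gripper":1,"tx":0.18,"ty":-0.1,"tz":-0.7,"ax":0,"ay":0,"az":0},
    {"gripper":1,"tx":0.18,"ty":-0.1,"tz":-0.5,"ax":0,"ay":0,"az":0},
    {"gripper":1,"tx":0,"ty":0,"tz":0,"ax":0,"ay":0,"az":0},
  ],
)

```text
time_s: 3.75
ee_pos: [458.4, -166.7, 35.3]
eef_rot: [[0.465, 0.853, 0.238], [0.885, -0.449, -0.122], [0.003, 0.267, -0.964]]
wrist_force: [-0.7, 0.0, -0.6]
gripper_width: 85.1
```

```bash
python3 go.py 456.6 -166.7 30.3 -27.7 75 0
```

```text
t 3.75 j [ -35.04   27.58  110.74    4.75   26.41 -101.27] w 85.11567846179663 F [-0.7   0.01 -0.6 ]
pos [ 458.35 -166.67   35.26]
d units [-0.07 -0.   -0.2 ] rot units [0.01 0.08 0.  ] deg 0.5153194073870194
```

Request:
send_rows(
  deltas=[
    {"gripper":1,"tx":-0.07,"ty":0,"tz":-0.2,"ax":0,"ay":0.08,"az":0},
    {"gripper":0,"tx":0,"ty":0,"tz":0,"ax":0,"ay":0,"az":0},
    {"gripper":-0.5,"tx":0,"ty":0,"tz":0,"ax":0,"ay":0,"az":0},
    {"gripper":-1,"tx":0,"ty":0,"tz":0,"ax":0,"ay":0,"az":0},
    {"gripper":-1,"tx":0,"ty":0,"tz":0,"ax":0,"ay":0,"az":0},
    {"gripper":-1,"tx":0,"ty":0,"tz":0,"ax":0,"ay":0,"az":0},
    {"gripper":-1,"tx":0,"ty":0,"tz":0,"ax":0,"ay":0,"az":0},
  ],
  grip_force=50,
)

```text
time_s: 4.33
ee_pos: [455.8, -166.7, 35.4]
eef_rot: [[0.464, 0.854, 0.233], [0.886, -0.447, -0.126], [-0.003, 0.265, -0.964]]
wrist_force: [-0.1, 0.8, -1.2]
gripper_width: 51.0
```

```bash
python3 go.py 456.6 -166.7 30.3 -27.7 75 0
```

```text
t 4.3333 j [ -35.04   27.44  111.      4.     26.33 -100.75] w 50.98643313312008 F [-0.07  0.8  -1.16]
pos [ 455.78 -166.68   35.39]
d units [ 0.03 -0.   -0.2 ] rot units [ 0.06  0.04 -0.01] deg 0.4258178514839215
```

Request:
send_rows(
  deltas=[
    {"gripper":-1,"tx":0,"ty":0,"tz":0.3,"ax":0,"ay":0,"az":0},
    {"gripper":-1,"tx":0,"ty":0,"tz":0.6,"ax":0,"ay":0,"az":0},
    {"gripper":-1,"tx":0,"ty":0,"tz":0.8,"ax":0,"ay":0,"az":0},
    {"gripper":-1,"tx":0,"ty":0,"tz":0.8,"ax":0,"ay":0,"az":0},
    {"gripper":-1,"tx":0,"ty":0,"tz":0.8,"ax":0,"ay":0,"az":0},
    {"gripper":-1,"tx":0,"ty":0,"tz":0.8,"ax":0,"ay":0,"az":0},
    {"gripper":-1,"tx":0,"ty":0,"tz":0.8,"ax":0,"ay":0,"az":0},
    {"gripper":-1,"tx":0,"ty":0,"tz":0.8,"ax":0,"ay":0,"az":0},
    {"gripper":-1,"tx":0,"ty":0,"tz":0.5,"ax":0,"ay":0,"az":0},
    {"gripper":-1,"tx":0,"ty":0,"tz":0,"ax":0,"ay":0,"az":0},
  ],
)

```text
time_s: 5.17
ee_pos: [453.0, -163.6, 202.3]
eef_rot: [[0.464, 0.855, 0.232], [0.886, -0.447, -0.124], [-0.003, 0.263, -0.965]]
wrist_force: [-0.2, -1.1, -0.9]
gripper_width: 51.2
```

```bash
python3 - <<'E'
from h import *
from cell import robot
s=robot.state();print(s["joints"],s["ee_pos"],s["gripper_width"],s["wrist_force"])
a=robot.get_image("top");b=robot.get_image("side");s=robot.state();pickle.dump((a,b,s),open("lift1.pkl","wb"))
cv2.imwrite("pics/l1.png",np.vstack([a["frame"][150:400,150:550,::-1],b["frame"][150:450,200:600,::-1]]))
E
```

```text
[-34.93245688  11.11870423  98.36839472   2.15636058  55.39187453
 -98.30867131] [ 452.96953718 -163.6299113   202.26924153] 51.214705222452984 [-0.15399962 -1.08128275 -0.92122357]
```

View pics/l1.png

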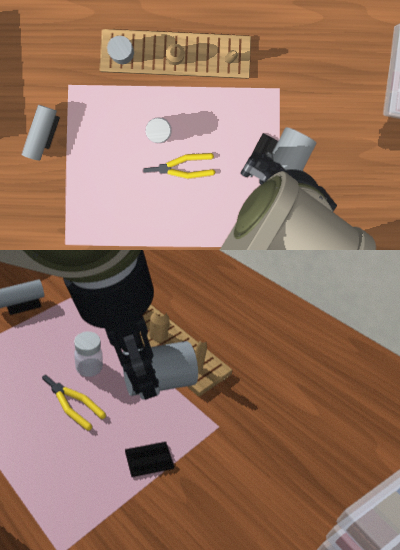

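```bash
cat > plan.py <<'E'
import sys,json
from kin import *
from cell import robot
np.set_printoptions(suppress=True,linewidth=150,precision=1)
def grasp(tcp,R,c,yaw):
    o=R.T@(np.array(c)-tcp);o[0]=0
    return o,R.T@Rv_lie(yaw)
def place_pose(o,Gv,rim,psi,hl):
    Rv=Rv_inv(psi);R=Rv@Gv.T;c=np.array(rim)-Rv[:,0]*hl;return c-R@o,R
def near(x,R,q0):
    S=aik(x,R);S.sort(key=lambda q:abs(q-q0).max());return S
def rows(poses,cur):
    P,R=cur;out=[]
    for (x,A) in poses:
        d=(x-P)/25;r=Ro.from_matrix(A@R.T).as_rotvec(degrees=True)/6
        out.append(np.r_[d,r].round(2));P,R=x,A
    return out
E
cat > pB.py <<'E'
from plan import *
Rp=np.array([[0.464,0.854,0.233],[0.886,-0.447,-0.126],[-0.003,0.265,-0.964]]);Rp=Ro.from_matrix(Rp).as_matrix()
o,Gv=grasp(np.array([455.8,-166.7,35.4]),Rp,[472.5,-175,38],-27.7);print("vessel in tool",o,Gv[:,0])
s=robot.state();q0=s["joints"]
for hd in (10,20,30,40):
    x,R=place_pose(o,Gv,[646,-1.5,85],hd-180,38);S=near(x,R,q0);print(hd,x,S[0] if S else None)
hd=float(sys.argv[1]);N=int(sys.argv[2])
x,R=place_pose(o,Gv,[646,-1.5,90],hd-180,38);q1=near(x,R,q0)[0]
t=np.linspace(0,1,N+1)[1:];ps=[]
for k,a in enumerate(t):
    P,A=fk(q0+a*(q1-q0),p);A=A@rz(180);ps.append((P,A));c=P+A@o;ax=A@Gv[:,0];
    low=c[2]-38*abs(ax[2])-26*np.sqrt(1-ax[2]**2);cam=P+A@[2,-80,-134]
    if k%3==2: print(k,"tcp",P,"c",c,"low",round(low),"axz",round(ax[2],2),"cam",cam)
for k,r in enumerate(rows(ps,(s["ee_pos"],s["eef_rot"]))): print(k,r.tolist())
E
python3 pB.py 30 30
```

```text
vessel in tool [ 0.  18.7  2.4] [-0.   1.   0.3]
10 [648.6  -1.  141.6] [-22.5  36.  114.8 138.1  51.2 -70.3]
20 [648.4  -0.6 141.6] [-27.   36.6 112.1 120.9  55.5 -62.5]
30 [648.2  -0.2 141.6] [-30.3  37.6 107.9 106.1  60.8 -55.8]
40 [648.    0.2 141.6] [-32.3  39.1 102.6  93.9  67.2 -50.2]
2 tcp [ 470.  -126.   177.3] c [ 485.2 -137.1  178.5] low 150 axz -0.07 cam [373.7 -81.3 291.7]
5 tcp [488.3 -90.4 161.7] c [ 501.8 -103.6  160.9] low 129 axz -0.17 cam [394.4 -55.7 281.4]
8 tcp [507.4 -58.1 152. ] c [518.9 -72.6 148.6] low 112 axz -0.3 cam [416.1 -34.2 276.3]
11 tcp [527.3 -30.4 147.3] c [536.6 -45.4 141. ] low 101 axz -0.44 cam [438.6 -18.  275.1]
14 tcp [548.   -8.3 146.2] c [555.  -23.  136.8] low 94 axz -0.58 cam [461.6  -8.3 276.2]
17 tcp [569.2   7.3 147.4] c [573.8  -6.2 135.1] low 90 axz -0.72 cam [484.3  -5.4 277.7]
20 tcp [590.5  15.9 149.4] c [592.9   4.5 134.6] low 89 axz -0.84 cam [506.   -9.4 278.2]
23 tcp [611.3  17.4 150.8] c [611.8   8.8 134. ] low 89 axz -0.93 cam [525.9 -19.8 276. ]
26 tcp [630.9  11.8 150.2] c [629.7   6.7 132.2] low 90 axz -0.98 cam [542.8 -
[... 641 characters left out ...]

13 [0.28, 0.29, -0.01, 0.63, 0.03, -0.47]
14 [0.28, 0.27, -0.0, 0.63, 0.04, -0.48]
15 [0.28, 0.24, 0.01, 0.62, 0.05, -0.48]
16 [0.28, 0.21, 0.02, 0.62, 0.06, -0.48]
17 [0.28, 0.18, 0.02, 0.62, 0.07, -0.48]
18 [0.28, 0.15, 0.03, 0.62, 0.07, -0.48]
19 [0.28, 0.11, 0.03, 0.62, 0.08, -0.48]
20 [0.28, 0.08, 0.03, 0.62, 0.09, -0.48]
21 [0.28, 0.05, 0.02, 0.62, 0.09, -0.48]
22 [0.28, 0.02, 0.02, 0.62, 0.09, -0.48]
23 [0.27, -0.01, 0.01, 0.62, 0.1, -0.48]
24 [0.27, -0.04, 0.0, 0.62, 0.1, -0.48]
25 [0.26, -0.07, -0.01, 0.61, 0.1, -0.48]
26 [0.25, -0.1, -0.02, 0.61, 0.1, -0.49]
27 [0.24, -0.13, -0.03, 0.61, 0.1, -0.49]
28 [0.23, -0.16, -0.05, 0.61, 0.1, -0.49]
29 [0.22, -0.19, -0.06, 0.6, 0.1, -0.49]
```

Request:
send_rows(
  deltas=[
    {"gripper":-1,"tx":0.24,"ty":0.5,"tz":-0.2,"ax":0.63,"ay":-0.15,"az":-0.41},
    {"gripper":-1,"tx":0.24,"ty":0.5,"tz":-0.2,"ax":0.63,"ay":-0.13,"az":-0.42},
    {"gripper":-1,"tx":0.24,"ty":0.49,"tz":-0.2,"ax":0.63,"ay":-0.12,"az":-0.42},
    {"gripper":-1,"tx":0.24,"ty":0.48,"tz":-0.2,"ax":0.63,"ay":-0.1,"az":-0.43},
    {"gripper":-1,"tx":0.24,"ty":0.47,"tz":-0.2,"ax":0.63,"ay":-0.08,"az":-0.44},
    {"gripper":-1,"tx":0.25,"ty":0.46,"tz":-0.2,"ax":0.63,"ay":-0.07,"az":-0.45},
    {"gripper":-1,"tx":0.25,"ty":0.45,"tz":-0.1,"ax":0.63,"ay":-0.05,"az":-0.45},
    {"gripper":-1,"tx":0.25,"ty":0.43,"tz":-0.1,"ax":0.63,"ay":-0.04,"az":-0.46},
    {"gripper":-1,"tx":0.26,"ty":0.41,"tz":-0.1,"ax":0.63,"ay":-0.03,"az":-0.46},
    {"gripper":-1,"tx":0.26,"ty":0.39,"tz":0,"ax":0.63,"ay":0,"az":-0.46},
  ],
)

```text
time_s: 6.1
ee_pos: [510.8, -40.9, 149.3]
eef_rot: [[0.779, 0.511, 0.363], [0.372, -0.843, 0.388], [0.504, -0.167, -0.847]]
wrist_force: [-0.3, 0.4, -0.9]
gripper_width: 51.0
```

```bash
python3 st.py; python3 pB.py 30 20 | tail -29
```

```text
time_s 6.1
joints [-33.548  20.056 102.103  38.017  58.305 -82.747]
ee_pos [510.818 -40.855 149.349]
eef_rot [[ 0.779  0.511  0.363]
 [ 0.372 -0.843  0.388]
 [ 0.504 -0.167 -0.847]]
wrist_force [-0.302  0.431 -0.864]
gripper_width 50.98469477460023
20 [648.4  -0.6 141.6] [-27.   36.6 112.1 120.9  55.5 -62.5]
30 [648.2  -0.2 141.6] [-30.3  37.6 107.9 106.1  60.8 -55.8]
40 [648.    0.2 141.6] [-32.3  39.1 102.6  93.9  67.2 -50.2]
2 tcp [531.9 -16.7 147.1] c [540.2 -31.6 139.1] low 97 axz -0.52 cam [445.9 -12.2 277.3]
5 tcp [553.6   1.7 147.6] c [559.5 -12.5 136.7] low 92 axz -0.66 cam [469.   -5.9 278.5]
8 tcp [575.5  13.5 149.4] c [579.2   0.9 135.9] low 90 axz -0.78 cam [491.5  -6.1 279.5]
11 tcp [597.1  18.6 151.2] c [598.7   8.3 135.5] low 90 axz -0.88 cam [512.7 -12.8 278.7]
14 tcp [617.9  16.8 151.7] c [617.7   9.6 134.3] low 90 axz -0.95 cam [531.7 -25.2 274.9]
17 tcp [636.9   8.6 149.8] c [635.3   4.8 131.4] low 91 axz -0.99 cam [547.5 -42.6 267.1]
0 [0.28, 0.34, -0.04, 0.6, -0.0, -0.46]
1 [0.28, 0.32, -0.03, 0.6, 0.01, -0.46]
2 [0.28, 0.3, -0.02, 0.6, 0.02, -0.47]
3 [0.29, 0.27, -0.0, 0.6, 0.03, -0.47]
4 [0.29, 0.24, 0.01, 0.6, 0.04, -0.47]
5 [0.29, 0.22, 0.01, 0.6, 0.05, -0.47]
6 [0.29, 0.19, 0.02, 0.6, 0.06, -0.47]
7 [0.29, 0.16, 0.02, 0.6, 0.07, -0.47]
8 [0.29, 0.13, 0.03, 0.6, 0.07, -0.47]
9 [0.29, 0.1, 0.03, 0.6, 0.08, -0.47]
10 [0.29, 0.07, 0.02, 0.6, 0.08, -0.47]
11 [0.29, 0.04, 0.02, 0.6, 0.09, -0.47]
12 [0.28, 0.01, 0.02, 0.6, 0.09, -0.48]
13 [0.28, -0.02, 0.01, 0.59, 0.1, -0.48]
14 [0.27, -0.05, -0.0, 0.59, 0.1, -0.48]
15 [0.26, -0.08, -0.01, 0.59, 0.1, -0.48]
16 [0.25, -0.11, -0.02, 0.59, 0.1, -0.48]
17 [0.24, -0.14, -0.04, 0.59, 0.1, -0.48]
18 [0.23, -0.16, -0.05, 0.58, 0.1, -0.48]
19 [0.22, -0.19, -0.07, 0.58, 0.1, -0.48]
```

Request:
send_rows(
  deltas=[
    {"gripper":-1,"tx":0.28,"ty":0.34,"tz":0.15,"ax":0.6,"ay":0,"az":-0.46},
    {"gripper":-1,"tx":0.28,"ty":0.32,"tz":0.15,"ax":0.6,"ay":0.01,"az":-0.46},
    {"gripper":-1,"tx":0.28,"ty":0.3,"tz":0.15,"ax":0.6,"ay":0.02,"az":-0.47},
    {"gripper":-1,"tx":0.29,"ty":0.27,"tz":0.15,"ax":0.6,"ay":0.03,"az":-0.47},
    {"gripper":-1,"tx":0.29,"ty":0.24,"tz":0.15,"ax":0.6,"ay":0.04,"az":-0.47},
    {"gripper":-1,"tx":0.29,"ty":0.22,"tz":0.15,"ax":0.6,"ay":0.05,"az":-0.47},
    {"gripper":-1,"tx":0.29,"ty":0.19,"tz":0.1,"ax":0.6,"ay":0.06,"az":-0.47},
    {"gripper":-1,"tx":0.29,"ty":0.16,"tz":0.1,"ax":0.6,"ay":0.07,"az":-0.47},
    {"gripper":-1,"tx":0.29,"ty":0.13,"tz":0.1,"ax":0.6,"ay":0.07,"az":-0.47},
    {"gripper":-1,"tx":0.29,"ty":0.1,"tz":0.1,"ax":0.6,"ay":0.08,"az":-0.47},
  ],
)

```text
time_s: 6.93
ee_pos: [580.1, 20.7, 168.6]
eef_rot: [[0.809, 0.045, 0.586], [-0.405, -0.681, 0.61], [0.427, -0.731, -0.533]]
wrist_force: [-0.4, 0.4, -1.0]
gripper_width: 51.1
```

```bash
python3 st.py; python3 pB.py 30 10 | tail -15
```

```text
time_s 6.9333
joints [-31.904  26.717 104.439  70.971  61.159 -63.043]
ee_pos [580.077  20.657 168.582]
eef_rot [[ 0.809  0.045  0.586]
 [-0.405 -0.681  0.61 ]
 [ 0.427 -0.731 -0.533]]
wrist_force [-0.415  0.365 -0.994]
gripper_width 51.09373620129277
30 [648.2  -0.2 141.6] [-30.3  37.6 107.9 106.1  60.8 -55.8]
40 [648.    0.2 141.6] [-32.3  39.1 102.6  93.9  67.2 -50.2]
2 tcp [602.7  22.2 165.6] c [603.3  13.5 148.9] low 104 axz -0.92 cam [519.7 -17.1 291.8]
5 tcp [623.9  16.8 160. ] c [623.1  11.1 142.1] low 99 axz -0.98 cam [537.5 -31.4 280.8]
8 tcp [642.8   5.  150.8] c [640.8   2.5 132.2] low 93 axz -1.0 cam [552.  -49.5 265.5]
0 [0.31, 0.05, -0.03, 0.56, 0.05, -0.44]
1 [0.3, 0.02, -0.04, 0.56, 0.06, -0.44]
2 [0.3, -0.01, -0.05, 0.55, 0.06, -0.45]
3 [0.29, -0.04, -0.06, 0.55, 0.07, -0.45]
4 [0.28, -0.07, -0.07, 0.54, 0.08, -0.46]
5 [0.27, -0.1, -0.09, 0.54, 0.08, -0.46]
6 [0.26, -0.13, -0.1, 0.53, 0.09, -0.47]
7 [0.25, -0.16, -0.12, 0.53, 0.09, -0.47]
8 [0.24, -0.18, -0.14, 0.52, 0.09, -0.48]
9 [0.22, -0.21, -0.16, 0.51, 0.1, -0.48]
```

Request:
send_rows(
  deltas=[
    {"gripper":-1,"tx":0.31,"ty":0.05,"tz":0,"ax":0.56,"ay":0.05,"az":-0.44},
    {"gripper":-1,"tx":0.3,"ty":0.02,"tz":0,"ax":0.56,"ay":0.06,"az":-0.44},
    {"gripper":-1,"tx":0.3,"ty":-0.01,"tz":0,"ax":0.55,"ay":0.06,"az":-0.45},
    {"gripper":-1,"tx":0.29,"ty":-0.04,"tz":0,"ax":0.55,"ay":0.07,"az":-0.45},
    {"gripper":-1,"tx":0.28,"ty":-0.07,"tz":0,"ax":0.54,"ay":0.08,"az":-0.46},
    {"gripper":-1,"tx":0.27,"ty":-0.1,"tz":0,"ax":0.54,"ay":0.08,"az":-0.46},
    {"gripper":-1,"tx":0.26,"ty":-0.13,"tz":0,"ax":0.53,"ay":0.09,"az":-0.47},
    {"gripper":-1,"tx":0.25,"ty":-0.16,"tz":0,"ax":0.53,"ay":0.09,"az":-0.47},
    {"gripper":-1,"tx":0.24,"ty":-0.18,"tz":0,"ax":0.52,"ay":0.09,"az":-0.48},
    {"gripper":-1,"tx":0.22,"ty":-0.21,"tz":0,"ax":0.51,"ay":0.1,"az":-0.48},
  ],
)

```text
time_s: 7.77
ee_pos: [646.0, -0.1, 151.3]
eef_rot: [[0.481, -0.272, 0.834], [-0.875, -0.085, 0.477], [-0.058, -0.959, -0.279]]
wrist_force: [0.1, -0.4, -1.2]
gripper_width: 50.8
```

```bash
python3 st.py; python3 pB.py 30 2 | tail -2;python3 - <<'E'
from h import *
from cell import robot
a=robot.get_image("top");b=robot.get_image("side");s=robot.state();pickle.dump((a,b,s),open("ab.pkl","wb"))
z=lambda f:cv2.resize(f,None,fx=4,fy=4,interpolation=cv2.INTER_CUBIC)
cv2.imwrite("pics/ab1.png",z(a["frame"][140:260,230:430,::-1]));cv2.imwrite("pics/ab2.png",z(b["frame"][150:300,280:460,::-1]))
print(s["ee_pos"])
E
python3 pB.py 30 2 | tail -2
```

```text
time_s 7.7667
joints [-30.211  35.926 108.02  105.125  59.451 -50.262]
ee_pos [645.959  -0.131 151.27 ]
eef_rot [[ 0.481 -0.272  0.834]
 [-0.875 -0.085  0.477]
 [-0.058 -0.959 -0.279]]
wrist_force [ 0.096 -0.439 -1.209]
gripper_width 50.845923241083575
0 [0.05, -0.01, -0.09, -0.21, -0.2, 0.12]
1 [0.05, 0.0, -0.09, -0.21, -0.2, 0.11]
[6.45751841e+02 1.52430681e-01 1.51031699e+02]
0 [0.05, -0.01, -0.09, -0.2, -0.2, 0.11]
1 [0.05, -0.0, -0.09, -0.2, -0.2, 0.1]
```

View pics/ab1.png

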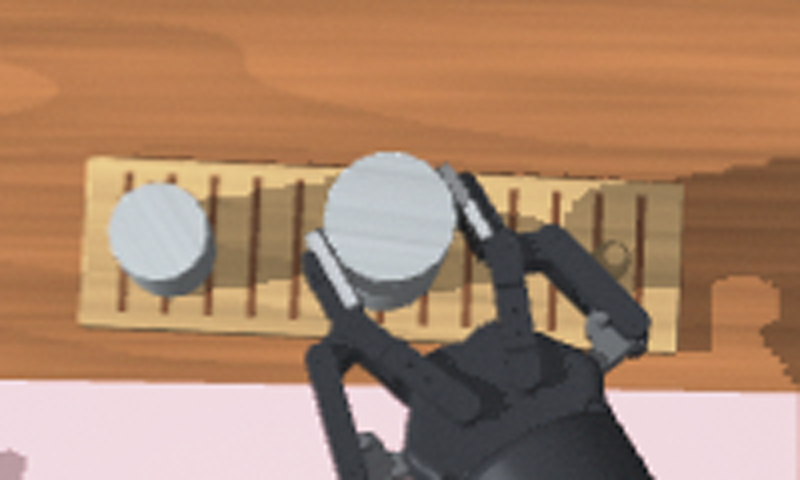

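View pics/ab2.png

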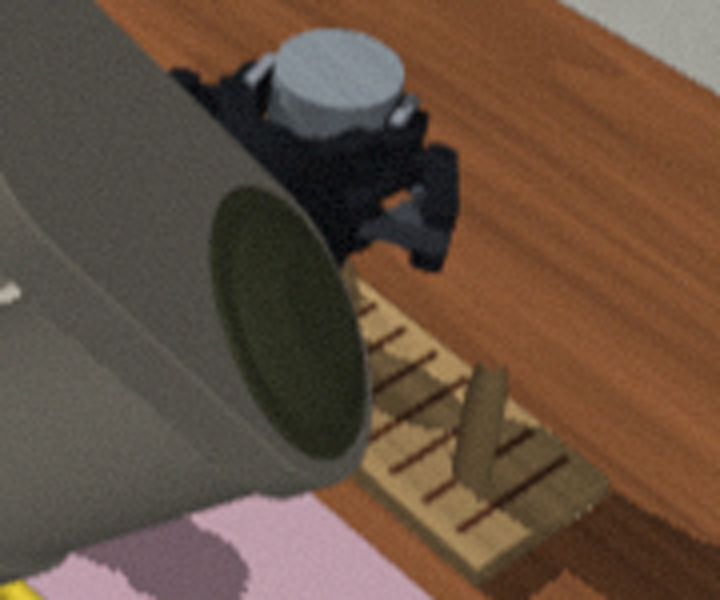

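```bash
python3 - <<'E'
from h import *
from kin import *
import numpy as np
a,b,s=pickle.load(open("ab.pkl","rb"))
np.set_printoptions(suppress=True,precision=1)
o=np.array([0,18.7,2.4]);Rp=Ro.from_matrix(np.array([[0.464,0.854,0.233],[0.886,-0.447,-0.126],[-0.003,0.265,-0.964]])).as_matrix()
Gv=Rp.T@Rv_lie(-27.7)
c=s["ee_pos"]+s["eef_rot"]@o;ax=s["eef_rot"]@Gv[:,0];print("c",c,"axis",ax,"base",c-38*ax,"rim",c+38*ax)
T=(230+390/4-.4,140+217/4-.4);S=(280+338/4-.4,150+70/4-.4)
print("tri base",tri([ray(a,T),ray(b,S)]),atz(a,T,(c-38*ax)[2]))
for z in (160,180): print("knuckle",atz(a,(230+645/4,140+335/4),z))
E
```

```text
c [642.7  -0.3 132.4] axis [-0.  0. -1.] base [644.2  -2.  170.4] rim [641.1   1.3  94.5]
tri base (array([642.7,  -3.3, 168.9]), [np.float64(0.7312702526990804), np.float64(0.7312702526989694)]) [641.9  -2.8 170.4]
knuckle [ 597.8 -105.4  160. ]
knuckle [ 595.6 -102.7  180. ]
```

Request:
send_rows(
  deltas=[
    {"gripper":-1,"tx":0.07,"ty":0,"tz":0,"ax":-0.2,"ay":-0.2,"az":0.1},
    {"gripper":-1,"tx":0.07,"ty":0,"tz":0,"ax":-0.2,"ay":-0.2,"az":0.1},
    {"gripper":-1,"tx":0,"ty":0,"tz":0,"ax":0,"ay":0,"az":0},
  ],
)

```text
time_s: 8.12
ee_pos: [647.8, 1.1, 148.0]
eef_rot: [[0.506, -0.232, 0.83], [-0.862, -0.14, 0.487], [0.003, -0.963, -0.271]]
wrist_force: [0.3, 0.4, -0.8]
gripper_width: 51.2
```

```bash
cat > chk.py <<'E'
import sys
from plan import *
np.set_printoptions(suppress=True,precision=2)
# chk.py B|T rimx rimy rimz hd : residual to the target rim pose
n=sys.argv[1]
if n=="B":
    Rp=Ro.from_matrix(np.array([[0.464,0.854,0.233],[0.886,-0.447,-0.126],[-0.003,0.265,-0.964]])).as_matrix()
    o,Gv=grasp(np.array([455.8,-166.7,35.4]),Rp,[472.5,-175,38],-27.7);hl=38
else:
    import json;d=json.load(open("gT.json"));o,Gv=grasp(np.array(d["p"]),np.array(d["R"]),d["c"],d["yaw"]);hl=48
s=robot.state();rim=list(map(float,sys.argv[2:5]));hd=float(sys.argv[5])
x,R=place_pose(o,Gv,rim,hd-180,hl)
A=s["eef_rot"];c=s["ee_pos"]+A@o;ax=A@Gv[:,0]
print("t",s["time_s"],"F",s["wrist_force"],"w",s["gripper_width"],"j",s["joints"]);print("tcp",s["ee_pos"],"axis",ax,"rim",c+hl*ax)
print("d",(x-s["ee_pos"])/25,"rot",Ro.from_matrix(R@A.T).as_rotvec(degrees=True)/6)
E
python3 chk.py B 647 -1 90 30
```

```text
t 8.1167 F [ 0.25  0.41 -0.82] w 51.16076065474328 j [-30.18  36.69 107.7  105.14  60.26 -54.47]
tcp [647.84   1.12 147.99] axis [-0.   -0.01 -1.  ] rim [645.37  -0.53  91.37]
d [ 0.06 -0.03 -0.05] rot [ 0.05 -0.04 -0.04]
```

Request:
send_rows(
  deltas=[
    {"gripper":-1,"tx":0.05,"ty":-0.02,"tz":-0.3,"ax":0.05,"ay":0,"az":0},
    {"gripper":-1,"tx":0,"ty":0,"tz":-0.4,"ax":0,"ay":0,"az":0},
    {"gripper":-1,"tx":0,"ty":0,"tz":-0.4,"ax":0,"ay":0,"az":0},
    {"gripper":-1,"tx":0,"ty":0,"tz":-0.4,"ax":0,"ay":0,"az":0},
    {"gripper":-1,"tx":0,"ty":0,"tz":-0.3,"ax":0,"ay":0,"az":0},
    {"gripper":-1,"tx":0,"ty":0,"tz":0,"ax":0,"ay":0,"az":0},
  ],
)

```text
time_s: 8.62
ee_pos: [647.7, 1.2, 97.6]
eef_rot: [[0.509, -0.238, 0.827], [-0.861, -0.137, 0.49], [-0.003, -0.962, -0.275]]
wrist_force: [-0.4, 0.4, -1.4]
gripper_width: 50.9
```

```bash
python3 chk.py B 647 -1 16 30
```

```text
t 8.6167 F [-0.39  0.37 -1.42] w 50.909586281268005 j [-30.23  42.89 108.63 108.47  62.31 -61.77]
tcp [647.69   1.16  97.6 ] axis [-0.01 -0.   -1.  ] rim [644.86  -0.29  40.98]
d [ 0.06 -0.03 -1.  ] rot [ 0.02 -0.1  -0.07]
```

No contact so far. I'll continue down slowly.

Request:
send_rows(
  deltas=[
    {"gripper":-1,"tx":0.05,"ty":-0.02,"tz":-0.3,"ax":0,"ay":-0.08,"az":-0.06},
    {"gripper":-1,"tx":0.01,"ty":0,"tz":-0.25,"ax":0,"ay":0,"az":0},
    {"gripper":-1,"tx":0,"ty":0,"tz":-0.25,"ax":0,"ay":0,"az":0},
    {"gripper":-1,"tx":0,"ty":0,"tz":-0.12,"ax":0,"ay":0,"az":0},
    {"gripper":-1,"tx":0,"ty":0,"tz":0,"ax":0,"ay":0,"az":0},
  ],
)

```text
time_s: 9.03
ee_pos: [649.1, 0.7, 72.9]
eef_rot: [[0.504, -0.232, 0.832], [-0.864, -0.136, 0.486], [0.0, -0.963, -0.269]]
wrist_force: [-1.0, -0.9, -1.7]
gripper_width: 50.9
```

```bash
python3 chk.py B 647 -1 14 30
```

```text
t 9.0333 F [-1.   -0.95 -1.71] w 50.909620187829134 j [-30.14  46.26 108.83 110.79  63.63 -65.89]
tcp [649.1    0.7   72.87] axis [-0. -0. -1.] rim [646.66  -0.72  16.23]
d [ 0.01 -0.02 -0.09] rot [ 0.02 -0.03 -0.02]
```

Small steps until the deck is felt.

Request:
send_rows(
  deltas=[
    {"gripper":-1,"tx":0,"ty":0,"tz":-0.08,"ax":0,"ay":0,"az":0},
    {"gripper":-1,"tx":0,"ty":0,"tz":-0.06,"ax":0,"ay":0,"az":0},
    {"gripper":-1,"tx":0,"ty":0,"tz":0,"ax":0,"ay":0,"az":0},
  ],
)

```text
time_s: 9.28
ee_pos: [649.5, 0.7, 71.3]
eef_rot: [[0.505, -0.227, 0.833], [-0.863, -0.135, 0.487], [0.002, -0.964, -0.264]]
wrist_force: [0.0, -0.4, -1.5]
gripper_width: 50.8
```

```bash
python3 chk.py B 647 -1 14 30
```

```text
t 9.2833 F [ 0.03 -0.4  -1.53] w 50.75624246380775 j [-30.15  46.61 108.81 111.04  64.   -66.35]
tcp [649.5    0.73  71.26] axis [ 0. -0. -1.] rim [647.32  -0.62  14.62]
d [-0.01 -0.02 -0.02] rot [ 0.    0.01 -0.02]
```

Request:
send_rows(
  deltas=[
    {"gripper":-1,"tx":0,"ty":0,"tz":-0.08,"ax":0,"ay":0,"az":0},
    {"gripper":-1,"tx":0,"ty":0,"tz":-0.08,"ax":0,"ay":0,"az":0},
    {"gripper":-1,"tx":0,"ty":0,"tz":0,"ax":0,"ay":0,"az":0},
  ],
)

```text
time_s: 9.53
ee_pos: [650.2, 0.8, 71.3]
eef_rot: [[0.506, -0.218, 0.835], [-0.863, -0.132, 0.488], [0.004, -0.967, -0.255]]
wrist_force: [-1.2, 0.8, -1.1]
gripper_width: 51.3
```

```bash
python3 chk.py B 647 -1 14 30
```

```text
t 9.5333 F [-1.2   0.84 -1.07] w 51.329310286519444 j [-30.16  46.91 108.78 111.38  64.63 -66.88]
tcp [650.19   0.85  71.34] axis [ 0.01  0.   -1.  ] rim [648.56  -0.34  14.68]
d [-0.04 -0.02 -0.03] rot [-0.02  0.1  -0.03]
```

```bash
python3 - <<'E'
from h import *
from cell import robot
a=robot.get_image("top");b=robot.get_image("side");s=robot.state();pickle.dump((a,b,s),open("ab2.pkl","wb"))
z=lambda f:cv2.resize(f,None,fx=4,fy=4,interpolation=cv2.INTER_CUBIC)
cv2.imwrite("pics/ac1.png",z(a["frame"][140:260,230:430,::-1]));cv2.imwrite("pics/ac2.png",z(b["frame"][150:300,280:460,::-1]))
print(s["ee_pos"],s["wrist_force"],s["wrist_torque"])
E
```

```text
[650.17692427   0.79535891  70.92277141] [ 0.62637969 -0.37775245  1.12668052] [-0.0883642   0.20856849 -0.05696162]
```

View pics/ac1.png

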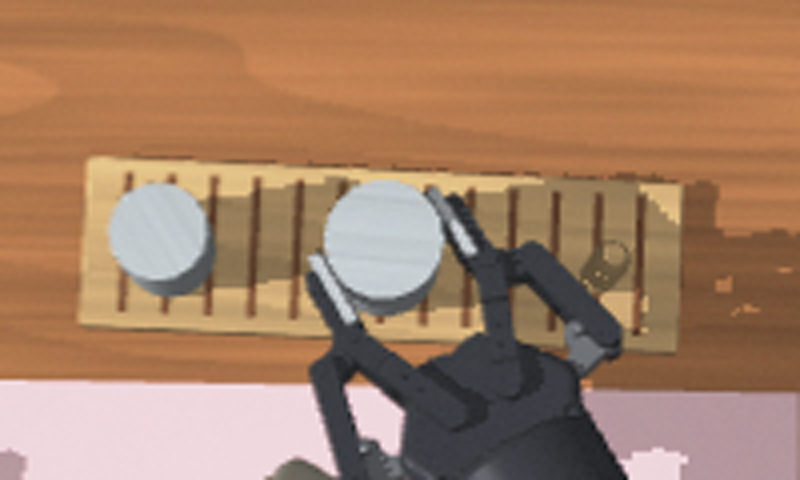

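View pics/ac2.png

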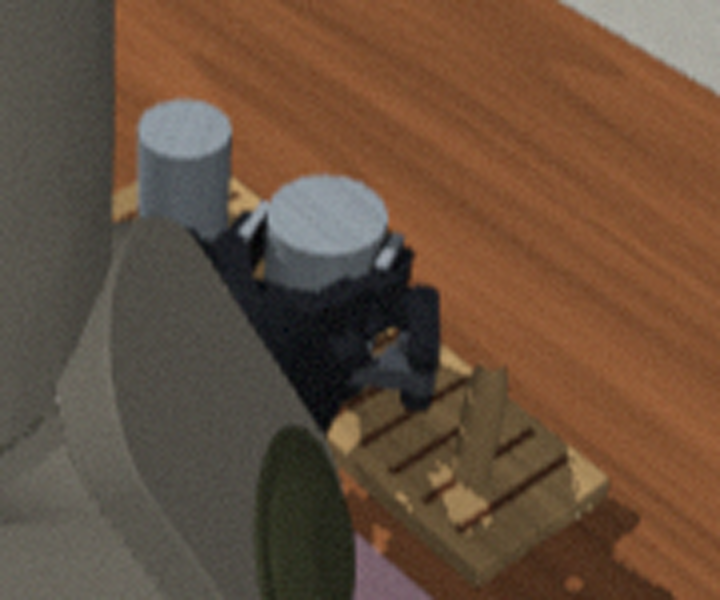

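```bash
python3 - <<'E'
from h import *
a,b,s=pickle.load(open("ab2.pkl","rb"))
T=(230+383/4-.4,140+240/4-.4);S=(280+328/4-.4,150+215/4-.4)
print("tri base",tri([ray(a,T),ray(b,S)]),atz(a,T,90))
E
python3 chk.py B 647 -1 14 30
```

```text
tri base (array([645.94230423,  -1.65410934,  90.23228189]), [np.float64(1.1570785553957648), np.float64(1.1570785553958132)]) [645.08772838  -0.90357277  90.        ]
t 9.6333 F [ 0.63 -0.38  1.13] w 50.96760369072279 j [-30.16  46.92 108.77 111.37  64.56 -66.87]
tcp [650.18   0.8   70.92] axis [ 0.01  0.   -1.  ] rim [648.48  -0.42  14.26]
d [-0.04 -0.02 -0.01] rot [-0.02  0.09 -0.03]
```

Request:
send_rows(
  deltas=[
    {"gripper":-1,"tx":-0.03,"ty":0,"tz":-0.04,"ax":0,"ay":0.1,"az":0},
    {"gripper":-1,"tx":0,"ty":0,"tz":-0.04,"ax":0,"ay":0,"az":0},
    {"gripper":0.25,"tx":0,"ty":0,"tz":0,"ax":0,"ay":0,"az":0},
    {"gripper":0.35,"tx":0,"ty":0,"tz":0,"ax":0,"ay":0,"az":0},
    {"gripper":0.5,"tx":0,"ty":0,"tz":0,"ax":0,"ay":0,"az":0},
    {"gripper":0.7,"tx":0,"ty":0,"tz":0,"ax":0,"ay":0,"az":0},
    {"gripper":0.7,"tx":0,"ty":0,"tz":0,"ax":0,"ay":0,"az":0},
  ],
)

```text
time_s: 10.22
ee_pos: [650.0, 0.7, 69.5]
eef_rot: [[0.505, -0.228, 0.832], [-0.863, -0.133, 0.488], [-0.001, -0.964, -0.264]]
wrist_force: [-0.2, 0.7, 0.4]
gripper_width: 72.6
```

```bash
python3 chk.py B 647 -1 14 30
```

```text
t 10.2167 F [-0.18  0.7   0.37] w 72.62360486424784 j [-30.14  46.85 108.7  111.04  64.09 -66.36]
tcp [649.98   0.67  69.52] axis [ 0.  0. -1.] rim [647.75  -0.57  12.88]
d [-0.03 -0.01  0.04] rot [-0.01  0.   -0.03]
```

Request:
send_rows(
  deltas=[
    {"gripper":0.7,"tx":0,"ty":0,"tz":0.3,"ax":0,"ay":0,"az":0},
    {"gripper":0.7,"tx":0,"ty":0,"tz":0.6,"ax":0,"ay":0,"az":0},
    {"gripper":0.7,"tx":0,"ty":0,"tz":0.8,"ax":0,"ay":0,"az":0},
    {"gripper":0.7,"tx":-0.1,"ty":0,"tz":0.8,"ax":0,"ay":0,"az":0},
    {"gripper":0.7,"tx":-0.4,"ty":0,"tz":0.8,"ax":0,"ay":0,"az":0},
    {"gripper":0.7,"tx":-0.6,"ty":0,"tz":0.8,"ax":0,"ay":0,"az":0},
    {"gripper":0.7,"tx":-0.8,"ty":0,"tz":0.8,"ax":0,"ay":0,"az":0},
    {"gripper":0.7,"tx":-0.8,"ty":0,"tz":0.8,"ax":0,"ay":0,"az":0},
  ],
)

```text
time_s: 10.88
ee_pos: [580.7, 1.3, 215.6]
eef_rot: [[0.506, -0.235, 0.83], [-0.863, -0.132, 0.488], [-0.005, -0.963, -0.269]]
wrist_force: [-0.6, -0.0, -0.6]
gripper_width: 72.4
```

```bash
python3 st.py; python3 - <<'E'
from h import *
from cell import robot
a=robot.get_image("top");b=robot.get_image("side");s=robot.state();pickle.dump((a,b,s),open("ab3.pkl","wb"))
z=lambda f:cv2.resize(f,None,fx=4,fy=4,interpolation=cv2.INTER_CUBIC)
cv2.imwrite("pics/ad1.png",z(a["frame"][140:260,230:430,::-1]));cv2.imwrite("pics/ad2.png",z(b["frame"][150:300,280:460,::-1]))
E
```

```text
time_s 10.8833
joints [-35.291  24.956 114.816  98.308  62.553 -48.127]
ee_pos [580.723   1.333 215.566]
eef_rot [[ 0.506 -0.235  0.83 ]
 [-0.863 -0.132  0.488]
 [-0.005 -0.963 -0.269]]
wrist_force [-0.643 -0.018 -0.575]
gripper_width 72.39988861922157
```

View pics/ad1.png

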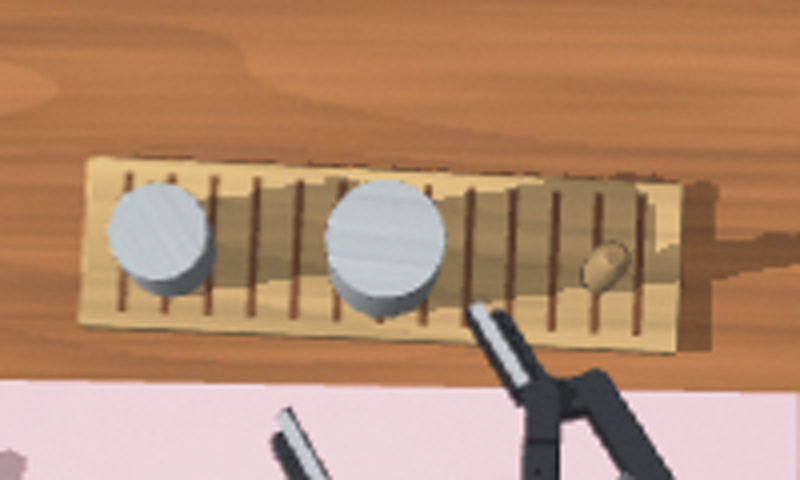

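View pics/ad2.png

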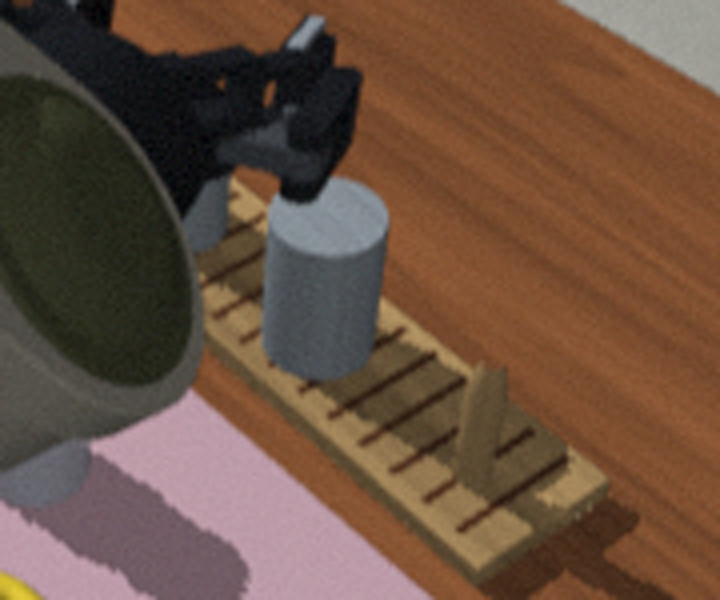

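The beaker is upright with its rim on the deck, base disc at (385,240) in the top crop, and the cup and thin peg are unmoved. Next I refine the thin peg and plan the tube approach.

```bash
cat > pT1.py <<'E'
from plan import *
from h import *
a,b,s=pickle.load(open("ab3.pkl","rb"))
tc=lambda u,v:(230+u/4-.4,140+v/4-.4); sc=lambda u,v:(280+u/4-.4,150+v/4-.4)
print("thin foot T",atz(a,tc(598,274),14),"top T",atz(a,tc(614,255),82),"foot S",atz(b,sc(475,482),14),"top S",atz(b,sc(489,366),82))
q0=robot.state()["joints"];u=Rv_lie(-17.5)[:,0]
for al in (70,75):
    g=G(al,0,0);R=Rv_lie(-17.5)@g;C=np.array([499.5,245.5,29])-29*u;x=C+3*R[:,2]-70*R[:,2]
    print(al,"grasp tcp",C+3*R[:,2],"app",x,[q for q in aik(x,R)])
E
python3 pT1.py
```

```text
thin foot T [ 642.7 -102.3   14. ] top T [ 641.7 -101.6   82. ] foot S [ 641.1 -106.9   14. ] top S [ 640.8 -102.8   82. ]
70 grasp tcp [472.8 253.9  26.2] app [450.  261.1  92. ] [array([ 23.3,  25.2, 100.8, -20.2,  40.4, -35.3])]
75 grasp tcp [472.6 254.   26.1] app [455.3 259.4  93.7] [array([ 21.2,  25.6,  97.9, -13.1,  45.4, -42.9])]
```

```bash
cat > pT2.py <<'E'
from plan import *
s=robot.state();q0=s["joints"];N=int(sys.argv[1]);up=float(sys.argv[2])
g=G(75,0,0);R=Rv_lie(-17.5)@g;x=np.array([455.3,259.4,93.7+up]);q1=near(x,R,q0)[0];print(q0,q1)
ps=[]
for k,a in enumerate(np.linspace(0,1,N+1)[1:]):
    P,A=fk(q0+a*(q1-q0),p);A=A@rz(180);ps.append((P,A))
    if k%4==3: print(k,P,"tip low",P+8*A[:,2],"cam",P+A@[2,-80,-134])
for k,r in enumerate(rows(ps,(s["ee_pos"],s["eef_rot"]))): print(k,r.tolist())
E
python3 pT2.py 26 100
```

```text
[-35.3  24.7 114.9  98.3  62.6 -48.2] [ 21.2  18.   90.  -10.7  60.7 -47. ]
3 [554.7  97.4 197.1] tip low [559.5 102.8 193.8] cam [488.2  38.4 325.4]
7 [516.  165.8 174.7] tip low [518.9 171.6 169.9] cam [468.8 119.2 315.9]
11 [478.2 206.6 155.6] tip low [479.4 211.7 149.5] cam [438.5 182.4 304.6]
15 [452.  226.8 145.7] tip low [452.3 230.5 138.6] cam [406.  228.1 294.9]
19 [442.6 237.3 150.6] tip low [442.9 239.1 142.8] cam [377.7 260.  290.7]
23 [448.6 249.6 174.1] tip low [449.8 249.7 166.2] cam [356.8 284.  295.6]
0 [-0.17, 1.05, -0.18, -0.49, 0.1, 0.88]
1 [-0.23, 1.0, -0.2, -0.51, 0.09, 0.87]
2 [-0.28, 0.93, -0.21, -0.52, 0.07, 0.86]
3 [-0.33, 0.86, -0.22, -0.53, 0.06, 0.85]
4 [-0.36, 0.79, -0.22, -0.54, 0.04, 0.84]
5 [-0.38, 0.72, -0.23, -0.56, 0.02, 0.83]
6 [-0.4, 0.65, -0.23, -0.57, 0.0, 0.81]
7 [-0.4, 0.57, -0.22, -0.57, -0.01, 0.8]
8 [-0.4, 0.5, -0.21, -0.58, -0.04, 0.79]
9 [-0.39, 0.44, -0.2, -0.59, -0.06, 0.78]
10 [-0.37, 0.37, -0.18, -0.6, -0.08, 0.77]
11 [-0.35, 0.32, -0.17, -0.6, -0.1, 0.76]
12 [-0.32, 0.26, -0.14, -0.6, -0.12, 0.74]
13 [-0.28, 0.22, -0.12, -0.61, -0.15, 0.73]
14 [-0.24, 0.18, -0.08, -0.61, -0.17, 0.72]
15 [-0.2, 0.15, -0.05, -0.61, -0.19, 0.71]
16 [-0.16, 0.12, -0.01, -0.61, -0.22, 0.69]
17 [-0.12, 0.11, 0.03, -0.61, -0.24, 0.68]
18 [-0.07, 0.1, 0.07, -0.6, -0.26, 0.67]
19 [-0.03, 0.09, 0.11, -0.6, -0.29, 0.66]
20 [0.01, 0.1, 0.16, -0.59, -0.31, 0.64]
21 [0.05, 0.11, 0.21, -0.59, -0.34, 0.63]
22 [0.08, 0.13, 0.26, -0.58, -0.36, 0.62]
23 [0.11, 0.15, 0.31, -0.57, -0.38, 0.61]
24 [0.13, 0.18, 0.36, -0.56, -0.41, 0.59]
25 [0.14, 0.21, 0.42, -0.55, -0.43, 0.58]
```

Request:
send_rows(
  deltas=[
    {"gripper":0.8,"tx":-0.17,"ty":1.0,"tz":0,"ax":-0.49,"ay":0.1,"az":0.88},
    {"gripper":0.8,"tx":-0.23,"ty":1.0,"tz":0,"ax":-0.51,"ay":0.09,"az":0.87},
    {"gripper":0.8,"tx":-0.28,"ty":0.93,"tz":0,"ax":-0.52,"ay":0.07,"az":0.86},
    {"gripper":0.8,"tx":-0.33,"ty":0.86,"tz":0,"ax":-0.53,"ay":0.06,"az":0.85},
    {"gripper":0.8,"tx":-0.36,"ty":0.79,"tz":0,"ax":-0.54,"ay":0.04,"az":0.84},
    {"gripper":0.8,"tx":-0.38,"ty":0.72,"tz":0,"ax":-0.56,"ay":0.02,"az":0.83},
    {"gripper":0.8,"tx":-0.4,"ty":0.65,"tz":0,"ax":-0.57,"ay":0,"az":0.81},
    {"gripper":0.8,"tx":-0.4,"ty":0.57,"tz":0,"ax":-0.57,"ay":-0.01,"az":0.8},
    {"gripper":0.8,"tx":-0.4,"ty":0.5,"tz":0,"ax":-0.58,"ay":-0.04,"az":0.79},
    {"gripper":0.8,"tx":-0.39,"ty":0.44,"tz":0,"ax":-0.59,"ay":-0.06,"az":0.78},
  ],
)

```text
time_s: 11.82
ee_pos: [495.7, 191.5, 215.0]
eef_rot: [[0.961, 0.151, 0.231], [-0.049, -0.729, 0.683], [0.272, -0.668, -0.693]]
wrist_force: [-0.5, 0.0, 0.0]
gripper_width: 76.8
```

```bash
python3 pT2.py 16 80
```

```text
[-12.8  17.4 100.5  51.1  67.1 -39.4] [ 21.2  19.3  91.8 -11.1  57.6 -46.3]
3 [466.4 214.5 182.7] tip low [467.2 218.7 175.9] cam [424.4 209.9 333. ]
7 [449.7 226.9 164.1] tip low [450.2 229.4 156.5] cam [393.9 247.  308.4]
11 [447.2 238.7 160.9] tip low [448.  239.5 153. ] cam [368.  273.5 290.8]
15 [455.2 259.5 173.7] tip low [457.2 258.9 165.9] cam [349.1 295.1 282.4]
0 [-0.33, 0.29, -0.37, -0.64, -0.06, 0.64]
1 [-0.31, 0.25, -0.34, -0.64, -0.08, 0.64]
2 [-0.28, 0.21, -0.31, -0.63, -0.11, 0.64]
3 [-0.25, 0.18, -0.28, -0.63, -0.13, 0.65]
4 [-0.22, 0.15, -0.24, -0.62, -0.15, 0.65]
5 [-0.18, 0.13, -0.21, -0.61, -0.18, 0.65]
6 [-0.15, 0.11, -0.17, -0.61, -0.2, 0.66]
7 [-0.11, 0.11, -0.13, -0.6, -0.22, 0.66]
8 [-0.08, 0.1, -0.09, -0.59, -0.24, 0.66]
9 [-0.04, 0.11, -0.05, -0.58, -0.26, 0.66]
10 [-0.01, 0.12, -0.01, -0.57, -0.28, 0.67]
11 [0.02, 0.14, 0.03, -0.56, -0.29, 0.67]
12 [0.05, 0.16, 0.07, -0.55, -0.31, 0.67]
13 [0.07, 0.19, 0.11, -0.54, -0.33, 0.67]
14 [0.09, 0.22, 0.15, -0.53, -0.34, 0.67]
15 [0.11, 0.26, 0.19, -0.52, -0.36, 0.67]
```

Request:
send_rows(
  deltas=[
    {"gripper":0.8,"tx":-0.33,"ty":0.29,"tz":-0.2,"ax":-0.64,"ay":-0.06,"az":0.64},
    {"gripper":0.8,"tx":-0.31,"ty":0.25,"tz":-0.2,"ax":-0.64,"ay":-0.08,"az":0.64},
    {"gripper":0.8,"tx":-0.28,"ty":0.21,"tz":-0.2,"ax":-0.63,"ay":-0.11,"az":0.64},
    {"gripper":0.8,"tx":-0.25,"ty":0.18,"tz":-0.2,"ax":-0.63,"ay":-0.13,"az":0.65},
    {"gripper":0.8,"tx":-0.22,"ty":0.15,"tz":-0.2,"ax":-0.62,"ay":-0.15,"az":0.65},
    {"gripper":0.8,"tx":-0.18,"ty":0.13,"tz":-0.15,"ax":-0.61,"ay":-0.18,"az":0.65},
    {"gripper":0.8,"tx":-0.15,"ty":0.11,"tz":-0.15,"ax":-0.61,"ay":-0.2,"az":0.66},
    {"gripper":0.8,"tx":-0.11,"ty":0.11,"tz":-0.1,"ax":-0.6,"ay":-0.22,"az":0.66},
    {"gripper":0.8,"tx":-0.08,"ty":0.1,"tz":0,"ax":-0.59,"ay":-0.24,"az":0.66},
    {"gripper":0.8,"tx":-0.04,"ty":0.11,"tz":0,"ax":-0.58,"ay":-0.26,"az":0.66},
  ],
)

```text
time_s: 12.65
ee_pos: [448.2, 237.5, 177.2]
eef_rot: [[0.649, 0.757, 0.076], [0.74, -0.651, 0.17], [0.178, -0.055, -0.983]]
wrist_force: [0.3, -0.3, 0.1]
gripper_width: 76.6
```

```bash
python3 pT2.py 6 50|tail -7
```

```text
3 [451.7 248.4 151.7] tip low [453.1 248.3 143.8] cam [358.2 286.8 270.6]
0 [0.01, 0.06, -0.31, -0.54, -0.27, 0.55]
1 [0.03, 0.09, -0.27, -0.52, -0.28, 0.57]
2 [0.05, 0.12, -0.24, -0.51, -0.29, 0.6]
3 [0.06, 0.16, -0.2, -0.49, -0.3, 0.62]
4 [0.07, 0.2, -0.17, -0.47, -0.31, 0.65]
5 [0.07, 0.25, -0.15, -0.45, -0.32, 0.67]
```

Request:
send_rows(
  deltas=[
    {"gripper":0.8,"tx":0.01,"ty":0.06,"tz":-0.25,"ax":-0.54,"ay":-0.27,"az":0.55},
    {"gripper":0.8,"tx":0.03,"ty":0.09,"tz":-0.25,"ax":-0.52,"ay":-0.28,"az":0.57},
    {"gripper":0.8,"tx":0.05,"ty":0.12,"tz":-0.2,"ax":-0.51,"ay":-0.29,"az":0.6},
    {"gripper":0.8,"tx":0.06,"ty":0.16,"tz":-0.2,"ax":-0.49,"ay":-0.3,"az":0.62},
    {"gripper":0.8,"tx":0.07,"ty":0.2,"tz":-0.17,"ax":-0.47,"ay":-0.31,"az":0.65},
    {"gripper":0.8,"tx":0.07,"ty":0.25,"tz":-0.15,"ax":-0.45,"ay":-0.32,"az":0.67},
    {"gripper":0.8,"tx":0,"ty":0,"tz":0,"ax":0,"ay":0,"az":0},
  ],
)

```text
time_s: 13.23
ee_pos: [457.0, 265.6, 144.0]
eef_rot: [[0.273, 0.926, 0.259], [0.962, -0.26, -0.084], [-0.011, 0.273, -0.962]]
wrist_force: [0.1, -0.5, -0.7]
gripper_width: 76.8
```

```bash
python3 go.py 455.3 259.4 93.7 -17.5 75 0; python3 - <<'E'
from h import *
from cell import robot
im=robot.get_image("wrist");pickle.dump(im,open("w3.pkl","wb"));cv2.imwrite("pics/w3.png",im["frame"][:,:,::-1])
E
python3 go.py 455.3 259.4 93.7 -17.5 75 0
```

```text
t 13.2333 j [ 22.17  21.83  93.81 -12.77  52.83 -45.35] w 76.75237597897173 F [ 0.06 -0.45 -0.7 ]
pos [456.97 265.6  143.97]
d units [-0.07 -0.25 -2.01] rot units [ 0.14  0.1  -0.27] deg 1.93736074905984
t 13.2833 j [ 22.06  21.8   93.77 -12.61  52.92 -45.33] w 76.85020701681492 F [-0.25 -0.86  0.63]
pos [457.18 265.17 144.34]
d units [-0.08 -0.23 -2.03] rot units [ 0.12  0.09 -0.24] deg 1.6893201177783108
```

View pics/w3.png

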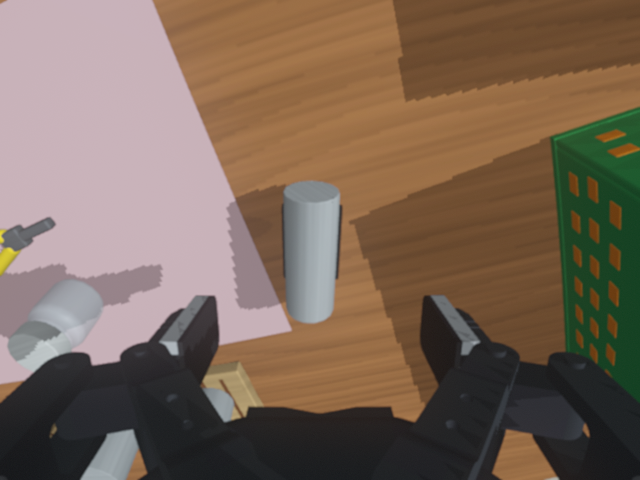

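```bash
python3 - <<'E'
from fit import *
d=pickle.load(open("im0.pkl","rb"));T,Sd=d["top"],d["side"];W=pickle.load(open("w3.pkl","rb"))
np.set_printoptions(suppress=True,precision=1)
u=np.array([np.cos(np.radians(17.5)),-np.sin(np.radians(17.5)),0]);v=np.array([-u[1],u[0],0]);c=np.array([499.5,245.5,0])
for n,im,uv,z in [("Sbot",Sd,(175+138/4,160+218/4),0),("Sbotr",Sd,(175+264/4,160+186/4),0),("W",W,(284,205),14),("W",W,(341,206),14),("W",W,(284,277),14),("W",W,(337,279),14),("T",T,(150+234/4,240+104/4),14),("T",T,(150+190/4,240+236/4),14)]:
    X=atz(im,uv,z);print(n,X,"along",(X-c)@u,"across",(X-c)@v)
bw=(270,170,85,165);mw=mask(W,bw);print(mw.sum())
mk=lambda x:cyl(np.array([x[0],x[1],29.]),np.array([np.cos(np.radians(x[2])),np.sin(np.radians(x[2])),0]),18,48)
print(fit([(W,mw,bw)],[499,245,-17],mk,[4,4,4]))
E
```

```text
Sbot [470.2 233.7   0. ] along -24.40774930783706 across -20.119196756614375
Sbotr [530.5 214.3   0. ] along 38.96702804775846 across -20.384587336721545
W [465.  238.3  14. ] along -30.78040346431278 across -17.24858537781181
W [476.3 276.   14. ] along -31.28643325491985 across 22.11662400039626
W [523.2 218.7  14. ] along 30.655160949974988 across -18.462328605071836
W [535.9 257.6  14. ] along 31.096075712129064 across 22.519742143744192
T [529.3 213.2  14. ] along 38.17774769136468 across -21.85051227040637
T [467.9 232.3  14. ] along -26.206172897790317 across -22.08741391900841
7152
(array([500.1, 247.2, -17.4]), np.float64(0.052096441554809844))
```

```bash
python3 go.py 461 258.6 70 -17.5 75 0
```

```text
t 13.2833 j [ 22.06  21.8   93.77 -12.61  52.92 -45.33] w 76.85020701681492 F [-0.25 -0.86  0.63]
pos [457.18 265.17 144.34]
d units [ 0.15 -0.26 -2.97] rot units [ 0.12  0.09 -0.24] deg 1.6893201177783108
```

Request:
send_rows(
  deltas=[
    {"gripper":0.8,"tx":0.04,"ty":-0.13,"tz":-0.5,"ax":0.12,"ay":0.09,"az":-0.24},
    {"gripper":0.8,"tx":0.04,"ty":-0.13,"tz":-0.7,"ax":0,"ay":0,"az":0},
    {"gripper":0.8,"tx":0.04,"ty":0,"tz":-0.7,"ax":0,"ay":0,"az":0},
    {"gripper":0.8,"tx":0.04,"ty":0,"tz":-0.6,"ax":0,"ay":0,"az":0},
    {"gripper":0.8,"tx":0,"ty":0,"tz":-0.3,"ax":0,"ay":0,"az":0},
    {"gripper":0.8,"tx":0,"ty":0,"tz":0,"ax":0,"ay":0,"az":0},
  ],
)

```text
time_s: 13.78
ee_pos: [463.7, 257.8, 73.5]
eef_rot: [[0.318, 0.916, 0.244], [0.948, -0.31, -0.07], [0.012, 0.254, -0.967]]
wrist_force: [-0.7, 0.1, -0.2]
gripper_width: 76.6
```

```bash
python3 go.py 473 254.8 25.5 -17.5 75 0
```

```text
t 13.7833 j [ 20.42  27.86  98.3  -12.88  42.62 -42.33] w 76.56364745291994 F [-0.72  0.1  -0.24]
pos [463.7  257.8   73.54]
d units [ 0.37 -0.12 -1.92] rot units [-0.12 -0.01  0.17] deg 1.2446745235426193
```

Request:
send_rows(
  deltas=[
    {"gripper":0.8,"tx":0.1,"ty":-0.03,"tz":-0.6,"ax":-0.1,"ay":0,"az":0.15},
    {"gripper":0.8,"tx":0.1,"ty":-0.03,"tz":-0.6,"ax":0,"ay":0,"az":0},
    {"gripper":0.8,"tx":0.1,"ty":-0.03,"tz":-0.5,"ax":0,"ay":0,"az":0},
    {"gripper":0.8,"tx":0.06,"ty":-0.03,"tz":-0.2,"ax":0,"ay":0,"az":0},
    {"gripper":0.8,"tx":0,"ty":0,"tz":0,"ax":0,"ay":0,"az":0},
  ],
)

```text
time_s: 14.2
ee_pos: [476.0, 254.3, 28.2]
eef_rot: [[0.31, 0.918, 0.249], [0.951, -0.301, -0.074], [0.008, 0.26, -0.966]]
wrist_force: [0.2, 0.2, -0.4]
gripper_width: 76.6
```

```bash
python3 go.py 473 254.8 25.5 -17.5 75 0
```

```text
t 14.2 j [ 19.67  32.84  99.45 -14.96  36.39 -41.04] w 76.60480751970199 F [ 0.19  0.18 -0.4 ]
pos [476.02 254.34  28.24]
d units [-0.12  0.02 -0.11] rot units [-0.07  0.03  0.09] deg 0.6970784682580384
```

Request:
send_rows(
  deltas=[
    {"gripper":0.8,"tx":-0.12,"ty":0.02,"tz":-0.1,"ax":-0.07,"ay":0.03,"az":0.09},
    {"gripper":0.3,"tx":0,"ty":0,"tz":0,"ax":0,"ay":0,"az":0},
    {"gripper":0,"tx":0,"ty":0,"tz":0,"ax":0,"ay":0,"az":0},
    {"gripper":-0.5,"tx":0,"ty":0,"tz":0,"ax":0,"ay":0,"az":0},
    {"gripper":-1,"tx":0,"ty":0,"tz":0,"ax":0,"ay":0,"az":0},
    {"gripper":-1,"tx":0,"ty":0,"tz":0,"ax":0,"ay":0,"az":0},
    {"gripper":-1,"tx":0,"ty":0,"tz":0,"ax":0,"ay":0,"az":0},
    {"gripper":-1,"tx":0,"ty":0,"tz":0,"ax":0,"ay":0,"az":0},
  ],
  grip_force=50,
)

```text
time_s: 14.87
ee_pos: [473.0, 254.4, 29.9]
eef_rot: [[0.302, 0.92, 0.249], [0.953, -0.291, -0.079], [-0.0, 0.261, -0.965]]
wrist_force: [0.9, 0.7, 0.1]
gripper_width: 33.1
```

```bash
python3 go.py 473 254.8 25.5 -17.5 75 0; python3 - <<'E'
from cell import robot
import json
s=robot.state();json.dump(dict(p=list(s["ee_pos"]),R=s["eef_rot"].tolist(),c=[499.8,246.3,29],yaw=-17.5),open("gT.json","w"))
E
```

```text
t 14.8667 j [ 19.95  32.57  99.65 -15.48  36.66 -40.95] w 33.149228486304956 F [0.87 0.66 0.1 ]
pos [473.01 254.37  29.89]
d units [-0.    0.02 -0.18] rot units [0.01 0.02 0.01] deg 0.16684791866393392
```

Width reads 33 mm against the tube's 36 mm, so the pads may be gripping above the axis. I'll regrip lower.

Request:
send_rows(
  deltas=[
    {"gripper":0.1,"tx":0,"ty":0,"tz":0,"ax":0,"ay":0,"az":0},
    {"gripper":0.4,"tx":0,"ty":0,"tz":0,"ax":0,"ay":0,"az":0},
    {"gripper":0.4,"tx":0,"ty":0,"tz":0,"ax":0,"ay":0,"az":0},
    {"gripper":0.4,"tx":0,"ty":0,"tz":-0.2,"ax":0,"ay":0,"az":0},
    {"gripper":0.4,"tx":0,"ty":0,"tz":-0.2,"ax":0,"ay":0,"az":0},
    {"gripper":0.4,"tx":0,"ty":0,"tz":-0.1,"ax":0,"ay":0,"az":0},
    {"gripper":0.4,"tx":0,"ty":0,"tz":0,"ax":0,"ay":0,"az":0},
  ],
)

```text
time_s: 15.45
ee_pos: [473.5, 254.9, 16.4]
eef_rot: [[0.301, 0.92, 0.251], [0.954, -0.291, -0.078], [0.001, 0.263, -0.965]]
wrist_force: [0.4, -0.4, 0.3]
gripper_width: 60.0
```

```bash
python3 go.py 473 254.8 22 -17.5 75 0;python3 - <<'E'
from h import *
from cell import robot
b=robot.get_image("side")
cv2.imwrite("pics/ae.png",cv2.resize(b["frame"][120:270,130:330,::-1],None,fx=4,fy=4,interpolation=cv2.INTER_CUBIC))
E
```

```text
t 15.45 j [ 19.97  33.98 100.21 -16.23  34.68 -40.01] w 60.038628824737216 F [ 0.4  -0.39  0.25]
pos [473.45 254.9   16.35]
d units [-0.02 -0.    0.23] rot units [0.   0.04 0.01] deg 0.23079655545450997
```

View pics/ae.png

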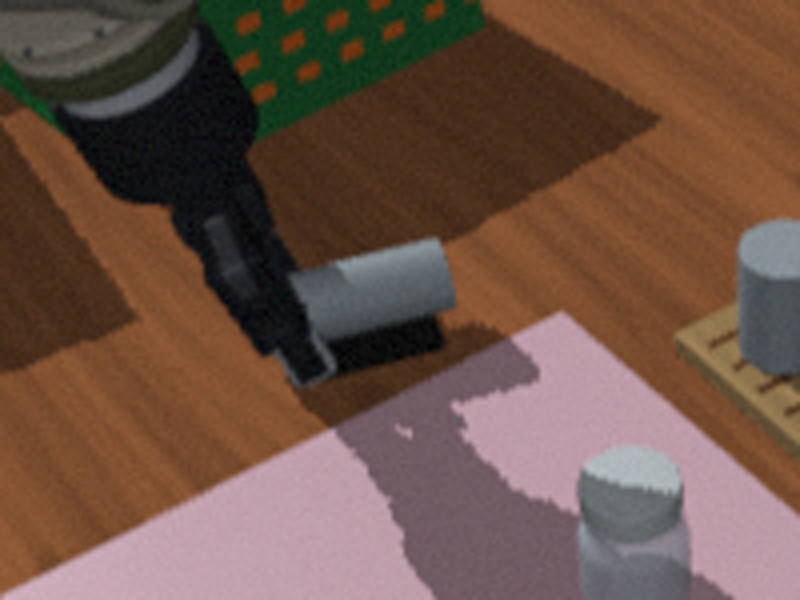

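Request:
send_rows(
  deltas=[
    {"gripper":0.4,"tx":0,"ty":0,"tz":0.15,"ax":0,"ay":0,"az":0},
    {"gripper":0.4,"tx":0,"ty":0,"tz":0.1,"ax":0,"ay":0,"az":0},
    {"gripper":0.4,"tx":0,"ty":0,"tz":0,"ax":0,"ay":0,"az":0},
  ],
)

```text
time_s: 15.75
ee_pos: [473.5, 254.9, 23.1]
eef_rot: [[0.301, 0.92, 0.25], [0.954, -0.291, -0.078], [0.001, 0.262, -0.965]]
wrist_force: [0.8, -0.6, -0.5]
gripper_width: 59.6
```

```bash
python3 go.py 473 254.8 23.5 -17.5 75 0
```

```text
t 15.75 j [ 19.98  33.28  99.9  -15.82  35.67 -40.5 ] w 59.57178199222535 F [ 0.76 -0.62 -0.53]
pos [473.46 254.92  23.14]
d units [-0.02 -0.    0.01] rot units [0.   0.03 0.01] deg 0.20345534399968945
```

Request:
send_rows(
  deltas=[
    {"gripper":0,"tx":0,"ty":0,"tz":0,"ax":0,"ay":0,"az":0},
    {"gripper":-0.5,"tx":0,"ty":0,"tz":0,"ax":0,"ay":0,"az":0},
    {"gripper":-1,"tx":0,"ty":0,"tz":0,"ax":0,"ay":0,"az":0},
    {"gripper":-1,"tx":0,"ty":0,"tz":0,"ax":0,"ay":0,"az":0},
    {"gripper":-1,"tx":0,"ty":0,"tz":0,"ax":0,"ay":0,"az":0},
    {"gripper":-1,"tx":0,"ty":0,"tz":0,"ax":0,"ay":0,"az":0},
  ],
  grip_force=50,
)

```text
time_s: 16.25
ee_pos: [473.1, 254.2, 24.2]
eef_rot: [[0.301, 0.92, 0.25], [0.954, -0.291, -0.079], [-0.0, 0.263, -0.965]]
wrist_force: [-0.3, 0.0, -0.7]
gripper_width: 33.7
```

```bash
python3 go.py 473 254.8 23.5 -17.5 75 0; python3 - <<'E'
from cell import robot
import json
s=robot.state();json.dump(dict(p=list(s["ee_pos"]),R=s["eef_rot"].tolist(),c=[499.8,246.3,29],yaw=-17.5),open("gT.json","w"))
E
```

```text
t 16.25 j [ 19.94  33.14  99.94 -15.88  35.78 -40.51] w 33.650682787645984 F [-0.29  0.02 -0.66]
pos [473.11 254.2   24.21]
d units [-0.    0.02 -0.03] rot units [0.01 0.03 0.01] deg 0.2272441192844959
```

Request:
send_rows(
  deltas=[
    {"gripper":-1,"tx":0,"ty":0,"tz":0.3,"ax":0,"ay":0,"az":0},
    {"gripper":-1,"tx":0,"ty":0,"tz":0.5,"ax":0,"ay":0,"az":0},
    {"gripper":-1,"tx":0,"ty":0,"tz":0.8,"ax":0,"ay":0,"az":0},
    {"gripper":-1,"tx":0,"ty":0,"tz":0.8,"ax":0,"ay":0,"az":0},
    {"gripper":-1,"tx":0,"ty":0,"tz":0.8,"ax":0,"ay":0,"az":0},
    {"gripper":-1,"tx":0,"ty":0,"tz":0.8,"ax":0,"ay":0,"az":0},
    {"gripper":-1,"tx":0,"ty":0,"tz":0.8,"ax":0,"ay":0,"az":0},
    {"gripper":-1,"tx":0,"ty":0,"tz":0.8,"ax":0,"ay":0,"az":0},
    {"gripper":-1,"tx":0,"ty":0,"tz":0.7,"ax":0,"ay":0,"az":0},
    {"gripper":-1,"tx":0,"ty":0,"tz":0.4,"ax":0,"ay":0,"az":0},
  ],
)

```text
time_s: 17.08
ee_pos: [469.2, 254.1, 200.1]
eef_rot: [[0.3, 0.923, 0.242], [0.954, -0.29, -0.079], [-0.002, 0.255, -0.967]]
wrist_force: [0.9, 0.3, -0.7]
gripper_width: 33.5
```

```bash
cat > pT3.py <<'E'
from plan import *
from pathlib import Path
d=json.load(open("gT.json"));o,Gv=grasp(np.array(d["p"]),np.array(d["R"]),d["c"],d["yaw"]);hl=48
s=robot.state();q0=s["joints"];hd=float(sys.argv[1]);N=int(sys.argv[2]);rz_=float(sys.argv[3])
x,R=place_pose(o,Gv,[642,-103,rz_],hd-180,hl);S=near(x,R,q0);q1=S[0];print("o",o,"q0",q0,"q1",q1,"tcp",x)
ps=[]
for k,a in enumerate(np.linspace(0,1,N+1)[1:]):
    P,A=fk(q0+a*(q1-q0),p);A=A@rz(180);ps.append((P,A));c=P+A@o;ax=A@Gv[:,0]
    low=c[2]-hl*abs(ax[2])-18*np.sqrt(max(0,1-ax[2]**2));cam=P+A@[2,-80,-134]
    if k%4==3: print(k,"tcp",P,"c",c,"rim",c+hl*ax,"low",round(low),"axz",round(ax[2],2),"cam",cam)
for k,r in enumerate(rows(ps,(s["ee_pos"],s["eef_rot"]))): print(k,r.tolist())
E
python3 pT3.py 30 40 105; python3 - <<'E'
from h import *
from cell import robot
a=robot.get_image("top");b=robot.get_image("side")
cv2.imwrite("pics/af.png",np.hstack([a["frame"][150:350,100:400,::-1],b["frame"][50:250,130:430,::-1]]))
E
```

```text
o [ 0.  28.1  2.7] q0 [ 20.   18.5  87.9 -10.2  62.2 -48.7] q1 [-40.6  34.9 101.2  93.   65.7 -44.1] tcp [ 646.2 -100.6  180.8]
3 tcp [472.9 238.8 173.6] c [497.9 225.7 173.8] rim [540.2 204.4 166.1] low 148 axz -0.16 cam [385.5 273.4 298.2]
7 tcp [480.  225.5 154.8] c [502.2 208.6 150.6] rim [539.2 182.  135.6] low 118 axz -0.31 cam [410.  253.7 291.5]
11 tcp [492.3 212.1 143.4] c [510.5 192.4 134.7] rim [541.  162.5 112.6] low 97 axz -0.46 cam [436.9 229.1 288.3]
15 tcp [510.3 195.5 138.6] c [524.  174.5 125.6] rim [547.1 143.7  97. ] low 83 axz -0.6 cam [465.2 198.  288. ]
19 tcp [533.6 172.9 139.3] c [542.5 152.1 122.4] rim [558.4 122.6  88. ] low 75 axz -0.72 cam [493.4 159.1 289.5]
23 tcp [560.7 141.5 144.4] c [565.1 122.4 124.1] rim [574.3  96.5  84.8] low 74 axz -0.82 cam [519.6 111.5 292. ]
27 tcp [589.1  99.2 152.6] c [589.5  83.1 129.3] rim [593.5  62.4  86.2] low 78 axz -0.9 cam [541.2  55.1 294.4]
31 tcp [615.4  44.6 162.3] c [613.   32.6 136.8] rim [613.4  18.5  91. ] low 86 axz -0.96 cam [555.7  -9.5 296. ]
35 tcp [635.8 -22.4 172.2] c [631.7 -29.7 145.2] rim [630.8 -3
[... 1149 characters left out ...]
 -0.35, 0.06, 0.39, 0.04, -0.5]
24 [0.28, -0.38, 0.07, 0.39, 0.03, -0.5]
25 [0.29, -0.41, 0.08, 0.39, 0.02, -0.5]
26 [0.28, -0.44, 0.08, 0.38, 0.01, -0.51]
27 [0.28, -0.47, 0.09, 0.38, 0.0, -0.51]
28 [0.28, -0.5, 0.09, 0.38, -0.0, -0.52]
29 [0.27, -0.53, 0.1, 0.38, -0.01, -0.52]
30 [0.26, -0.56, 0.1, 0.37, -0.02, -0.52]
31 [0.25, -0.59, 0.1, 0.37, -0.03, -0.53]
32 [0.23, -0.62, 0.1, 0.37, -0.04, -0.53]
33 [0.21, -0.66, 0.1, 0.36, -0.05, -0.53]
34 [0.2, -0.69, 0.1, 0.36, -0.06, -0.54]
35 [0.17, -0.71, 0.1, 0.35, -0.06, -0.54]
36 [0.15, -0.74, 0.09, 0.35, -0.07, -0.54]
37 [0.12, -0.77, 0.09, 0.34, -0.08, -0.55]
38 [0.09, -0.8, 0.09, 0.34, -0.09, -0.55]
39 [0.06, -0.82, 0.08, 0.33, -0.1, -0.56]
```

View pics/af.png

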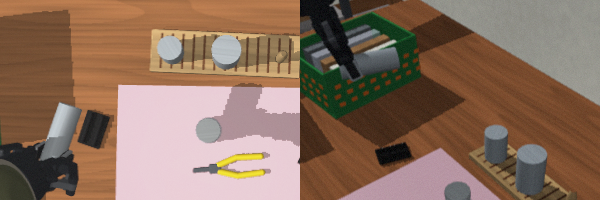

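```bash
python3 pT3.py 30 30 150
```

```text
o [ 0.  28.1  2.7] q0 [ 20.   18.5  88.  -10.2  62.1 -48.7] q1 [-40.6  30.3  99.2  90.   65.6 -36.8] tcp [ 646.2 -100.6  225.8]
3 tcp [477.2 233.1 173.2] c [501.2 218.2 172.4] rim [541.8 194.3 162.9] low 145 axz -0.2 cam [394.2 267.5 300.8]
7 tcp [491.9 213.9 159. ] c [511.1 194.3 152.4] rim [543.5 164.3 133.7] low 117 axz -0.39 cam [429.2 238.1 299.9]
11 tcp [515.5 190.8 156.1] c [528.7 169.1 143.9] rim [551.4 136.9 116.4] low 102 axz -0.57 cam [467.1 197.9 304.3]
15 tcp [547.3 157.6 162.9] c [554.1 136.5 145.4] rim [567.  106.5 110.2] low 98 axz -0.73 cam [504.4 143.8 312.3]
19 tcp [583.3 108.5 176.9] c [584.4  90.7 155.1] rim [589.2  66.7 113.7] low 105 axz -0.86 cam [536.2  74.2 321.7]
23 tcp [617.1  39.8 195.6] c [614.3  27.4 170.4] rim [614.2  12.4 124.8] low 119 axz -0.95 cam [556.5 -10.1 330.5]
27 tcp [640.8 -49.2 216. ] c [636.4 -55.  188.7] rim [635.3 -59.9 141. ] low 139 axz -0.99 cam [ 559.8 -106.   336.7]
0 [0.06, -0.23, -0.31, 0.47, 0.31, -0.57]
1 [0.07, -0.22, -0.28, 0.48, 0.29, -0.57]
2 [0.08, -0.2, -0.25, 0.48, 0.28, -0.58]
3 [0.1, -0.2, -0.22, 0.49, 0.26, -0.58]
4 [
[... 379 characters left out ...]
0.31, 0.06, 0.52, 0.11, -0.63]
14 [0.33, -0.35, 0.08, 0.53, 0.1, -0.64]
15 [0.34, -0.38, 0.1, 0.53, 0.08, -0.64]
16 [0.35, -0.42, 0.12, 0.53, 0.06, -0.65]
17 [0.36, -0.47, 0.13, 0.53, 0.05, -0.65]
18 [0.36, -0.51, 0.15, 0.53, 0.03, -0.65]
19 [0.36, -0.56, 0.16, 0.52, 0.01, -0.66]
20 [0.36, -0.61, 0.17, 0.52, -0.0, -0.66]
21 [0.35, -0.66, 0.18, 0.52, -0.02, -0.66]
22 [0.33, -0.71, 0.19, 0.52, -0.04, -0.67]
23 [0.31, -0.76, 0.2, 0.51, -0.05, -0.67]
24 [0.29, -0.82, 0.2, 0.51, -0.07, -0.67]
25 [0.26, -0.87, 0.2, 0.5, -0.09, -0.68]
26 [0.22, -0.92, 0.21, 0.5, -0.1, -0.68]
27 [0.18, -0.96, 0.2, 0.49, -0.12, -0.68]
28 [0.13, -1.01, 0.2, 0.49, -0.14, -0.69]
29 [0.08, -1.05, 0.2, 0.48, -0.15, -0.69]
```

Rotate while keeping z up (tz ≈ 0 or more).

Request:
send_rows(
  deltas=[
    {"gripper":-1,"tx":0.06,"ty":-0.23,"tz":0,"ax":0.47,"ay":0.31,"az":-0.57},
    {"gripper":-1,"tx":0.07,"ty":-0.22,"tz":0,"ax":0.48,"ay":0.29,"az":-0.57},
    {"gripper":-1,"tx":0.08,"ty":-0.2,"tz":0,"ax":0.48,"ay":0.28,"az":-0.58},
    {"gripper":-1,"tx":0.1,"ty":-0.2,"tz":0,"ax":0.49,"ay":0.26,"az":-0.58},
    {"gripper":-1,"tx":0.12,"ty":-0.19,"tz":0,"ax":0.49,"ay":0.25,"az":-0.59},
    {"gripper":-1,"tx":0.14,"ty":-0.19,"tz":0,"ax":0.5,"ay":0.23,"az":-0.6},
    {"gripper":-1,"tx":0.16,"ty":-0.19,"tz":0,"ax":0.5,"ay":0.22,"az":-0.6},
    {"gripper":-1,"tx":0.18,"ty":-0.2,"tz":0,"ax":0.51,"ay":0.2,"az":-0.61},
    {"gripper":-1,"tx":0.2,"ty":-0.21,"tz":0,"ax":0.51,"ay":0.19,"az":-0.61},
    {"gripper":-1,"tx":0.23,"ty":-0.22,"tz":0,"ax":0.52,"ay":0.17,"az":-0.62},
  ],
)

```text
time_s: 18.02
ee_pos: [498.9, 203.1, 192.3]
eef_rot: [[0.831, 0.553, 0.065], [0.493, -0.785, 0.375], [0.258, -0.279, -0.925]]
wrist_force: [0.2, 1.1, -1.5]
gripper_width: 33.7
```

```bash
python3 st.py; python3 pT3.py 30 20 150|tail -25
```

```text
time_s 18.0167
joints [ -0.941  19.913  89.177  23.739  69.    -42.094]
ee_pos [498.915 203.102 192.283]
eef_rot [[ 0.831  0.553  0.065]
 [ 0.493 -0.785  0.375]
 [ 0.258 -0.279 -0.925]]
wrist_force [ 0.159  1.062 -1.546]
gripper_width 33.6510560229216
3 tcp [528.8 177.4 189. ] c [538.6 156.1 173.3] rim [556.  125.5 140.7] low 127 axz -0.68 cam [485.7 169.6 338.8]
7 tcp [564.6 137.3 193.8] c [568.6 118.2 173.5] rim [577.6  92.  134.2] low 124 axz -0.82 cam [520.6 108.1 340.7]
11 tcp [601.1  78.3 203.7] c [600.5  63.5 179.7] rim [603.2  44.7 135.6] low 129 axz -0.92 cam [547.2  31.6 342.6]
15 tcp [631.1  -1.5 215.5] c [627.5 -10.4 189. ] rim [627.  -20.  141.9] low 138 axz -0.98 cam [559.8 -58.  342.4]
19 tcp [ 646.2 -100.7  225.9] c [ 642.1 -103.1  198.1] rim [ 642.1 -103.1  150.1] low 150 axz -1.0 cam [ 553.5 -156.6  338.3]
0 [0.27, -0.22, -0.07, 0.52, 0.14, -0.57]
1 [0.29, -0.24, -0.04, 0.52, 0.13, -0.58]
2 [0.31, -0.27, -0.02, 0.52, 0.11, -0.59]
3 [0.33, -0.3, 0.0, 0.52, 0.1, -0.6]
4 [0.34, -0.34, 0.02, 0.52, 0.08, -0.6]
5 [0.35, -0.38, 0.04, 0.52, 0.07, -0.61]
6 [0.36, -0.42, 0.06, 0.52, 0.06, -0.62]
7 [0.37, -0.47, 0.07, 0.52, 0.04, -0.63]
8 [0.37, -0.51, 0.09, 0.51, 0.03, -0.64]
9 [0.37, -0.56, 0.1, 0.51, 0.01, -0.65]
10 [0.36, -0.62, 0.1, 0.51, 0.0, -0.65]
11 [0.35, -0.67, 0.11, 0.5, -0.01, -0.66]
12 [0.34, -0.72, 0.12, 0.5, -0.03, -0.67]
13 [0.32, -0.77, 0.12, 0.5, -0.04, -0.67]
14 [0.29, -0.82, 0.12, 0.49, -0.05, -0.68]
15 [0.26, -0.88, 0.12, 0.49, -0.06, -0.69]
16 [0.22, -0.92, 0.11, 0.48, -0.08, -0.69]
17 [0.18, -0.97, 0.11, 0.47, -0.09, -0.7]
18 [0.13, -1.02, 0.1, 0.47, -0.1, -0.71]
19 [0.08, -1.06, 0.09, 0.46, -0.11, -0.71]
```

Request:
send_rows(
  deltas=[
    {"gripper":-1,"tx":0.27,"ty":-0.22,"tz":0.1,"ax":0.52,"ay":0.14,"az":-0.57},
    {"gripper":-1,"tx":0.29,"ty":-0.24,"tz":0.1,"ax":0.52,"ay":0.13,"az":-0.58},
    {"gripper":-1,"tx":0.31,"ty":-0.27,"tz":0.1,"ax":0.52,"ay":0.11,"az":-0.59},
    {"gripper":-1,"tx":0.33,"ty":-0.3,"tz":0.1,"ax":0.52,"ay":0.1,"az":-0.6},
    {"gripper":-1,"tx":0.34,"ty":-0.34,"tz":0.1,"ax":0.52,"ay":0.08,"az":-0.6},
    {"gripper":-1,"tx":0.35,"ty":-0.38,"tz":0.1,"ax":0.52,"ay":0.07,"az":-0.61},
    {"gripper":-1,"tx":0.36,"ty":-0.42,"tz":0.1,"ax":0.52,"ay":0.06,"az":-0.62},
    {"gripper":-1,"tx":0.37,"ty":-0.47,"tz":0.1,"ax":0.52,"ay":0.04,"az":-0.63},
    {"gripper":-1,"tx":0.37,"ty":-0.51,"tz":0.1,"ax":0.51,"ay":0.03,"az":-0.64},
    {"gripper":-1,"tx":0.37,"ty":-0.56,"tz":0.1,"ax":0.51,"ay":0.01,"az":-0.65},
  ],
)

```text
time_s: 18.85
ee_pos: [583.4, 105.3, 208.4]
eef_rot: [[0.93, -0.018, 0.368], [-0.289, -0.655, 0.698], [0.228, -0.755, -0.614]]
wrist_force: [-0.9, -0.6, -0.5]
gripper_width: 33.4
```

```bash
python3 st.py|head -3; python3 pT3.py 30 10 150|tail -12
```

```text
time_s 18.85
joints [-21.669  24.478  93.869  57.436  68.559 -36.711]
ee_pos [583.379 105.251 208.394]
3 tcp [617.4  37.4 216.2] c [614.6  26.  190.5] rim [614.7  12.8 144.4] low 139 axz -0.96 cam [555.9 -17.5 348.8]
7 tcp [640.9 -50.2 223.5] c [636.7 -55.7 196.1] rim [635.9 -60.  148.3] low 147 axz -1.0 cam [ 559.  -108.6  342.9]
0 [0.36, -0.61, 0.07, 0.48, -0.03, -0.61]
1 [0.35, -0.65, 0.08, 0.47, -0.04, -0.62]
2 [0.33, -0.7, 0.08, 0.47, -0.05, -0.63]
3 [0.31, -0.75, 0.08, 0.46, -0.06, -0.64]
4 [0.29, -0.8, 0.08, 0.45, -0.07, -0.65]
5 [0.26, -0.85, 0.08, 0.45, -0.08, -0.66]
6 [0.22, -0.9, 0.07, 0.44, -0.09, -0.67]
7 [0.18, -0.95, 0.06, 0.43, -0.09, -0.68]
8 [0.13, -0.99, 0.05, 0.42, -0.1, -0.69]
9 [0.08, -1.03, 0.04, 0.42, -0.11, -0.7]
```

Request:
send_rows(
  deltas=[
    {"gripper":-1,"tx":0.36,"ty":-0.61,"tz":0.08,"ax":0.48,"ay":-0.03,"az":-0.61},
    {"gripper":-1,"tx":0.35,"ty":-0.65,"tz":0.08,"ax":0.47,"ay":-0.04,"az":-0.62},
    {"gripper":-1,"tx":0.33,"ty":-0.7,"tz":0.08,"ax":0.47,"ay":-0.05,"az":-0.63},
    {"gripper":-1,"tx":0.31,"ty":-0.75,"tz":0.08,"ax":0.46,"ay":-0.06,"az":-0.64},
    {"gripper":-1,"tx":0.29,"ty":-0.8,"tz":0.08,"ax":0.45,"ay":-0.07,"az":-0.65},
    {"gripper":-1,"tx":0.26,"ty":-0.85,"tz":0.08,"ax":0.45,"ay":-0.08,"az":-0.66},
    {"gripper":-1,"tx":0.22,"ty":-0.9,"tz":0.07,"ax":0.44,"ay":-0.09,"az":-0.67},
    {"gripper":-1,"tx":0.18,"ty":-0.95,"tz":0.06,"ax":0.43,"ay":-0.09,"az":-0.68},
    {"gripper":-1,"tx":0.13,"ty":-0.9,"tz":0.05,"ax":0.42,"ay":-0.1,"az":-0.69},
    {"gripper":-1,"tx":0.08,"ty":-0.6,"tz":0,"ax":0.3,"ay":-0.1,"az":-0.5},
  ],
)

```text
time_s: 19.68
ee_pos: [646.4, -99.1, 214.1]
eef_rot: [[0.485, -0.247, 0.839], [-0.874, -0.105, 0.475], [-0.029, -0.963, -0.267]]
wrist_force: [-0.6, -0.8, -0.5]
gripper_width: 33.4
```

```bash
python3 chk.py T 642 -103 110 30
```

```text
t 19.6833 F [-0.61 -0.83 -0.5 ] w 33.41829948985552 j [-40.38  31.21 100.08  91.17  64.84 -37.07]
tcp [646.44 -99.13 214.09] axis [-0.02  0.02 -1.  ] rim [640.92 -99.71 138.31]
d [-0.01 -0.06 -1.13] rot [-0.22 -0.17  0.16]
```

Request:
send_rows(
  deltas=[
    {"gripper":-1,"tx":0,"ty":-0.03,"tz":-0.2,"ax":-0.1,"ay":-0.08,"az":0.08},
    {"gripper":-1,"tx":0,"ty":-0.03,"tz":-0.3,"ax":-0.1,"ay":-0.08,"az":0.08},
    {"gripper":-1,"tx":0,"ty":0,"tz":-0.3,"ax":0,"ay":0,"az":0},
    {"gripper":-1,"tx":0,"ty":0,"tz":-0.1,"ax":0,"ay":0,"az":0},
    {"gripper":-1,"tx":0,"ty":0,"tz":0,"ax":0,"ay":0,"az":0},
  ],
)

```text
time_s: 20.1
ee_pos: [644.9, -103.8, 184.5]
eef_rot: [[0.491, -0.241, 0.837], [-0.871, -0.121, 0.476], [-0.014, -0.963, -0.269]]
wrist_force: [-0.1, -0.1, -0.4]
gripper_width: 33.3
```

```bash
python3 chk.py T 642 -103 100 30; python3 - <<'E'
from h import *
from cell import robot
a=robot.get_image("top");b=robot.get_image("side");s=robot.state();pickle.dump((a,b,s),open("ag.pkl","wb"))
z=lambda f:cv2.resize(f,None,fx=4,fy=4,interpolation=cv2.INTER_CUBIC)
cv2.imwrite("pics/ag1.png",z(a["frame"][130:250,270:470,::-1]));cv2.imwrite("pics/ag2.png",z(b["frame"][150:300,310:500,::-1]))
E
```

```text
t 20.1 F [-0.09 -0.1  -0.45] w 33.284624655770074 j [-40.93  34.29 101.17  92.51  65.38 -42.52]
tcp [ 644.92 -103.81  184.45] axis [-0.01  0.01 -1.  ] rim [ 639.83 -105.54  108.67]
d [ 0.05  0.13 -0.35] rot [-0.08 -0.12  0.1 ]
```

View pics/ag1.png

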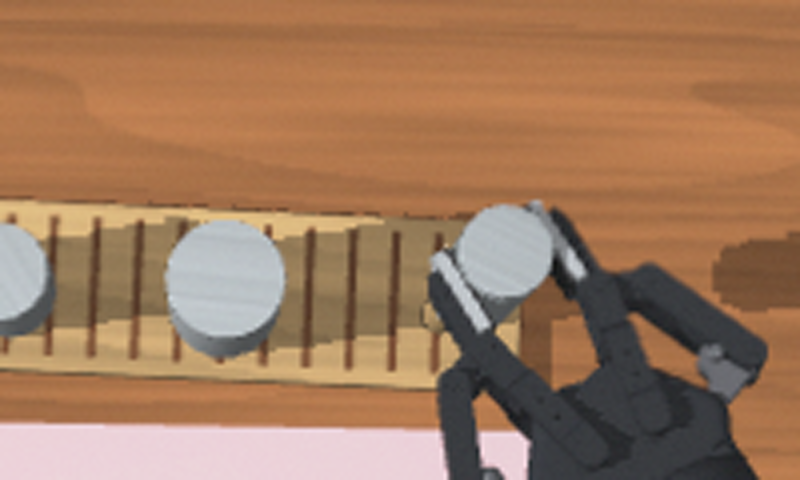

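View pics/ag2.png

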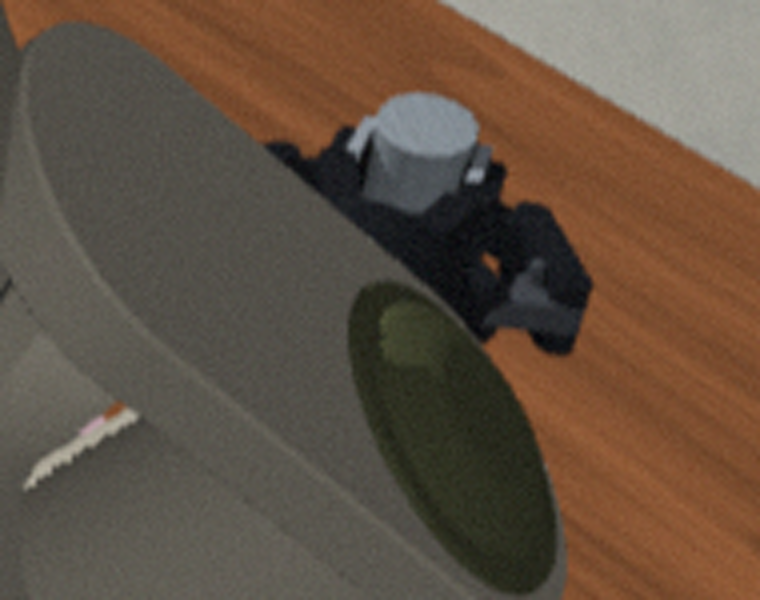

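```bash
python3 - <<'E'
from h import *
from kin import *
from plan import grasp
import json
a,b,s=pickle.load(open("ag.pkl","rb"));np.set_printoptions(suppress=True,precision=1)
d=json.load(open("gT.json"));o,Gv=grasp(np.array(d["p"]),np.array(d["R"]),d["c"],d["yaw"])
c=s["ee_pos"]+s["eef_rot"]@o;ax=s["eef_rot"]@Gv[:,0];print("base pred",c-48*ax,"rim",c+48*ax,s["ee_pos"])
T=(270+505/4-.4,130+252/4-.4);S=(310+427/4-.4,150+125/4-.4)
print("tri",tri([ray(a,T),ray(b,S)]),atz(a,T,(c-48*ax)[2]))
E
```

```text
base pred [ 641.1 -106.2  205.6] rim [ 640.1 -105.5  109.6] [ 645.1 -103.7  185.4]
tri (array([ 640.7, -106.4,  205.8]), [np.float64(0.7897564293981402), np.float64(0.7897564293982647)]) [ 640.2 -105.9  205.6]
```

Request:
send_rows(
  deltas=[
    {"gripper":-1,"tx":0.04,"ty":0.07,"tz":-0.1,"ax":-0.05,"ay":-0.07,"az":0.05},
    {"gripper":-1,"tx":0.04,"ty":0.07,"tz":-0.1,"ax":-0.04,"ay":-0.06,"az":0.05},
    {"gripper":-1,"tx":0,"ty":0,"tz":0,"ax":0,"ay":0,"az":0},
  ],
)

```text
time_s: 20.45
ee_pos: [647.4, -99.4, 180.9]
eef_rot: [[0.502, -0.222, 0.836], [-0.865, -0.135, 0.483], [0.006, -0.966, -0.26]]
wrist_force: [0.2, 0.5, -1.7]
gripper_width: 33.6
```

```bash
python3 chk.py T 642 -103 95 30
```

```text
t 20.45 F [ 0.16  0.53 -1.74] w 33.64563727574819 j [-40.47  34.98 101.17  93.27  65.75 -44.59]
tcp [647.42 -99.36 180.94] axis [ 0.01 -0.   -1.  ] rim [ 643.67 -102.06  105.1 ]
d [-0.05 -0.05 -0.4 ] rot [ 0.04  0.05 -0.02]
```

Request:
send_rows(
  deltas=[
    {"gripper":-1,"tx":-0.04,"ty":-0.04,"tz":-0.3,"ax":0.03,"ay":0.04,"az":-0.02},
    {"gripper":-1,"tx":0,"ty":0,"tz":-0.3,"ax":0,"ay":0,"az":0},
    {"gripper":-1,"tx":0,"ty":0,"tz":-0.3,"ax":0,"ay":0,"az":0},
    {"gripper":-1,"tx":0,"ty":0,"tz":-0.2,"ax":0,"ay":0,"az":0},
    {"gripper":-1,"tx":0,"ty":0,"tz":0,"ax":0,"ay":0,"az":0},
  ],
)

```text
time_s: 20.87
ee_pos: [646.3, -100.0, 150.6]
eef_rot: [[0.5, -0.227, 0.836], [-0.866, -0.132, 0.483], [0.001, -0.965, -0.262]]
wrist_force: [0.0, -0.0, -1.3]
gripper_width: 33.7
```

```bash
python3 chk.py T 642 -103 40 30
```

```text
t 20.8667 F [ 0.04 -0.01 -1.33] w 33.736745399403446 j [-40.59  38.19 102.28  95.03  66.02 -48.98]
tcp [ 646.34 -100.03  150.6 ] axis [ 0. -0. -1.] rim [ 642.25 -102.52   74.78]
d [-0.01 -0.02 -1.39] rot [ 0.01  0.01 -0.  ]
```

The rim is past the peg's tip (82 mm) without contact. I'll continue down.

Request:
send_rows(
  deltas=[
    {"gripper":-1,"tx":0,"ty":-0.01,"tz":-0.3,"ax":0,"ay":0,"az":0},
    {"gripper":-1,"tx":0,"ty":0,"tz":-0.4,"ax":0,"ay":0,"az":0},
    {"gripper":-1,"tx":0,"ty":0,"tz":-0.4,"ax":0,"ay":0,"az":0},
    {"gripper":-1,"tx":0,"ty":0,"tz":-0.4,"ax":0,"ay":0,"az":0},
    {"gripper":-1,"tx":0,"ty":0,"tz":-0.3,"ax":0,"ay":0,"az":0},
    {"gripper":-1,"tx":0,"ty":0,"tz":0,"ax":0,"ay":0,"az":0},
  ],
)

```text
time_s: 21.37
ee_pos: [646.4, -100.8, 101.6]
eef_rot: [[0.5, -0.227, 0.836], [-0.866, -0.133, 0.482], [0.002, -0.965, -0.263]]
wrist_force: [-0.1, -0.2, -0.9]
gripper_width: 33.7
```

```bash
python3 chk.py T 642 -103 15 30
```

```text
t 21.3667 F [-0.1  -0.22 -0.91] w 33.650253924960374 j [-40.64  43.83 103.25  97.91  66.76 -56.18]
tcp [ 646.45 -100.77  101.62] axis [ 0. -0. -1.] rim [ 642.38 -103.29   25.79]
d [-0.01  0.01 -0.43] rot [0.02 0.01 0.01]
```

Request:
send_rows(
  deltas=[
    {"gripper":-1,"tx":0,"ty":0,"tz":-0.15,"ax":0.01,"ay":0.01,"az":0},
    {"gripper":-1,"tx":0,"ty":0,"tz":-0.15,"ax":0,"ay":0,"az":0},
    {"gripper":-1,"tx":0,"ty":0,"tz":-0.1,"ax":0,"ay":0,"az":0},
    {"gripper":-1,"tx":0,"ty":0,"tz":0,"ax":0,"ay":0,"az":0},
  ],
)

```text
time_s: 21.7
ee_pos: [646.7, -101.0, 91.1]
eef_rot: [[0.5, -0.227, 0.836], [-0.866, -0.132, 0.482], [0.001, -0.965, -0.262]]
wrist_force: [-0.4, 1.4, -0.7]
gripper_width: 33.5
```

```bash
python3 chk.py T 642 -103 14 30
```

```text
t 21.7 F [-0.38  1.43 -0.74] w 33.47710220133564 j [-40.64  45.09 103.31  98.47  66.95 -57.55]
tcp [ 646.67 -100.98   91.06] axis [ 0. -0. -1.] rim [ 642.57 -103.44   15.23]
d [-0.02  0.01 -0.05] rot [0.01 0.01 0.01]
```

Request:
send_rows(
  deltas=[
    {"gripper":-1,"tx":0,"ty":0,"tz":-0.06,"ax":0,"ay":0,"az":0},
    {"gripper":-1,"tx":0,"ty":0,"tz":-0.05,"ax":0,"ay":0,"az":0},
    {"gripper":-1,"tx":0,"ty":0,"tz":-0.04,"ax":0,"ay":0,"az":0},
    {"gripper":-1,"tx":0,"ty":0,"tz":0,"ax":0,"ay":0,"az":0},
  ],
)

```text
time_s: 22.03
ee_pos: [647.0, -100.9, 89.3]
eef_rot: [[0.5, -0.222, 0.837], [-0.866, -0.132, 0.482], [0.003, -0.966, -0.258]]
wrist_force: [0.2, 1.3, -1.7]
gripper_width: 33.3
```

```bash
python3 chk.py T 642 -103 14 30; python3 - <<'E'
from h import *
from cell import robot
a=robot.get_image("top");b=robot.get_image("side");s=robot.state();pickle.dump((a,b,s),open("ah.pkl","wb"))
z=lambda f:cv2.resize(f,None,fx=4,fy=4,interpolation=cv2.INTER_CUBIC)
cv2.imwrite("pics/ah1.png",z(a["frame"][130:250,270:470,::-1]));cv2.imwrite("pics/ah2.png",z(b["frame"][170:310,310:500,::-1]))
E
```

```text
t 22.0333 F [ 0.22  1.25 -1.66] w 33.29461410542265 j [-40.65  45.43 103.31  98.74  67.21 -58.1 ]
tcp [ 646.98 -100.94   89.29] axis [ 0.01 -0.   -1.  ] rim [ 643.25 -103.38   13.45]
d [-0.03  0.01  0.02] rot [0.01 0.05 0.  ]
```

View pics/ah1.png

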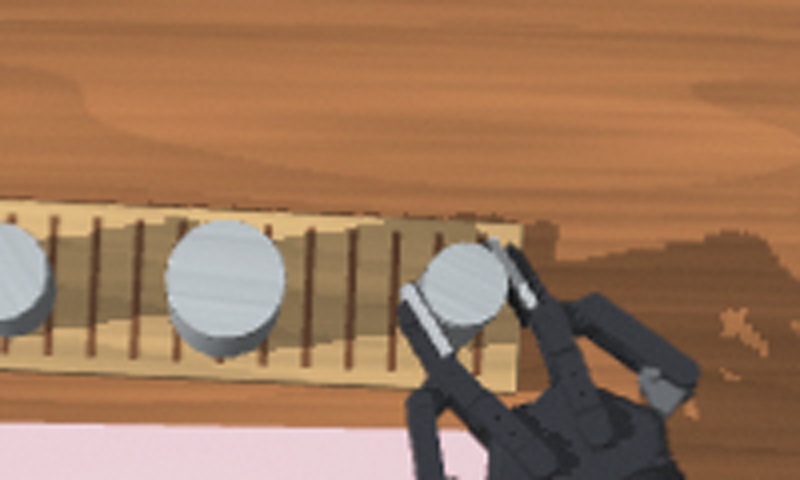

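View pics/ah2.png

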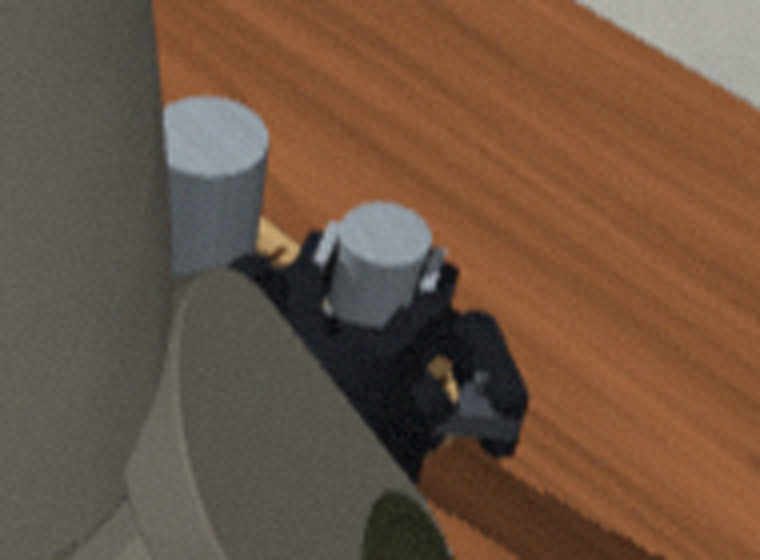

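```bash
python3 - <<'E'
from h import *
a,b,s=pickle.load(open("ah.pkl","rb"))
T=(270+466/4-.4,130+285/4-.4);S=(310+385/4-.4,170+233/4-.4)
print(tri([ray(a,T),ray(b,S)]))
E
python3 chk.py T 642 -103 14 30
```

```text
(array([ 642.24658921, -103.59189706,  111.13219043]), [np.float64(0.6650407432115222), np.float64(0.6650407432116551)])
t 22.1333 F [ 0.46  0.15 -0.4 ] w 33.61577131743235 j [-40.64  45.43 103.31  98.73  67.17 -58.09]
tcp [ 646.98 -100.98   89.04] axis [ 0. -0. -1.] rim [ 643.19 -103.44   13.2 ]
d [-0.03  0.01  0.03] rot [0.01 0.05 0.  ]
```

Request:
send_rows(
  deltas=[
    {"gripper":-1,"tx":-0.02,"ty":0,"tz":-0.06,"ax":0,"ay":0.05,"az":0},
    {"gripper":-1,"tx":0,"ty":0,"tz":-0.06,"ax":0,"ay":0.03,"az":0},
    {"gripper":-1,"tx":0,"ty":0,"tz":-0.03,"ax":0,"ay":0,"az":0},
  ],
)

```text
time_s: 22.38
ee_pos: [647.4, -101.0, 89.0]
eef_rot: [[0.501, -0.222, 0.836], [-0.866, -0.131, 0.483], [0.002, -0.966, -0.258]]
wrist_force: [-1.1, 0.9, 1.7]
gripper_width: 33.7
```

```bash
python3 chk.py T 642 -103 14 30
```

```text
t 22.3833 F [-1.1   0.92  1.66] w 33.68394005863024 j [-40.63  45.48 103.21  98.68  67.25 -57.99]
tcp [ 647.4  -101.     89.05] axis [ 0.01  0.   -1.  ] rim [ 643.64 -103.37   13.2 ]
d [-0.05  0.02  0.03] rot [-0.    0.05 -0.01]
```

z no longer falls under downward commands, so the tube is on the deck. Release in steps, then straight up.

Request:
send_rows(
  deltas=[
    {"gripper":-0.15,"tx":0,"ty":0,"tz":0,"ax":0,"ay":0,"az":0},
    {"gripper":-0.05,"tx":0,"ty":0,"tz":0,"ax":0,"ay":0,"az":0},
    {"gripper":0.1,"tx":0,"ty":0,"tz":0,"ax":0,"ay":0,"az":0},
    {"gripper":0.3,"tx":0,"ty":0,"tz":0,"ax":0,"ay":0,"az":0},
    {"gripper":0.4,"tx":0,"ty":0,"tz":0,"ax":0,"ay":0,"az":0},
    {"gripper":0.4,"tx":0,"ty":0,"tz":0,"ax":0,"ay":0,"az":0},
  ],
)

```text
time_s: 22.88
ee_pos: [647.4, -101.1, 88.4]
eef_rot: [[0.501, -0.224, 0.836], [-0.866, -0.131, 0.483], [0.002, -0.966, -0.26]]
wrist_force: [0.0, 0.3, 0.5]
gripper_width: 59.8
```

```bash
python3 chk.py T 642 -103 14 30; python3 - <<'E'
from h import *
from cell import robot
a=robot.get_image("top")
cv2.imwrite("pics/ai1.png",cv2.resize(a["frame"][130:250,270:470,::-1],None,fx=4,fy=4,interpolation=cv2.INTER_CUBIC))
E
```

```text
t 22.8833 F [0.04 0.31 0.54] w 59.79114256041169 j [-40.63  45.51 103.21  98.66  67.16 -57.98]
tcp [ 647.4  -101.1    88.44] axis [ 0. -0. -1.] rim [ 643.53 -103.51   12.6 ]
d [-0.05  0.02  0.06] rot [ 0.    0.04 -0.  ]
```

View pics/ai1.png

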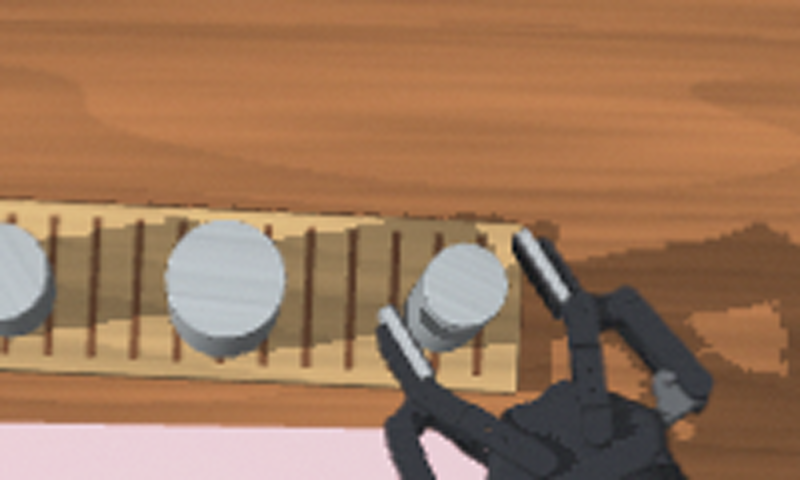

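The tube stands free at (465,283) with both pads clear. Going straight up, then back.

Request:
send_rows(
  deltas=[
    {"gripper":0.4,"tx":0,"ty":0,"tz":0.3,"ax":0,"ay":0,"az":0},
    {"gripper":0.4,"tx":0,"ty":0,"tz":0.6,"ax":0,"ay":0,"az":0},
    {"gripper":0.4,"tx":0,"ty":0,"tz":0.8,"ax":0,"ay":0,"az":0},
    {"gripper":0.4,"tx":0,"ty":0,"tz":0.8,"ax":0,"ay":0,"az":0},
    {"gripper":0.4,"tx":-0.3,"ty":-0.1,"tz":0.8,"ax":0,"ay":0,"az":0},
    {"gripper":0.4,"tx":-0.6,"ty":-0.2,"tz":0.8,"ax":0,"ay":0,"az":0},
    {"gripper":0.4,"tx":-0.8,"ty":-0.4,"tz":0.8,"ax":0,"ay":0,"az":0},
    {"gripper":0.4,"tx":-0.9,"ty":-0.6,"tz":0.5,"ax":0,"ay":0,"az":0},
    {"gripper":0.4,"tx":-0.9,"ty":-0.8,"tz":0.3,"ax":0,"ay":0,"az":0},
    {"gripper":0.4,"tx":-0.6,"ty":-0.6,"tz":0,"ax":0,"ay":0,"az":0},
  ],
)

```text
time_s: 23.77
ee_pos: [540.8, -165.0, 240.3]
eef_rot: [[0.507, -0.226, 0.832], [-0.862, -0.135, 0.489], [0.002, -0.965, -0.263]]
wrist_force: [0.8, -0.4, 0.2]
gripper_width: 59.9
```

Request:
send_rows(
  deltas=[
    {"gripper":0.4,"tx":-0.6,"ty":-0.8,"tz":0,"ax":0,"ay":0,"az":0},
    {"gripper":0.4,"tx":-0.6,"ty":-0.8,"tz":0,"ax":0,"ay":0,"az":0},
    {"gripper":0.4,"tx":-0.6,"ty":-0.8,"tz":0,"ax":0,"ay":0,"az":0},
    {"gripper":0.4,"tx":0,"ty":0,"tz":0,"ax":0,"ay":0,"az":0},
    {"gripper":0.4,"tx":0,"ty":0,"tz":0,"ax":0,"ay":0,"az":0},
  ],
)

```text
time_s: 24.18
ee_pos: [490.6, -230.0, 243.8]
eef_rot: [[0.503, -0.226, 0.835], [-0.865, -0.138, 0.483], [0.006, -0.964, -0.265]]
wrist_force: [-0.0, 0.4, -0.5]
gripper_width: 59.9
```

```bash
python3 st.py; python3 - <<'E'
from h import *
from cell import robot
a=robot.get_image("top");b=robot.get_image("side");pickle.dump((a,b),open("fin.pkl","wb"))
cv2.imwrite("pics/fin1.png",cv2.resize(a["frame"][150:350,150:450,::-1],None,fx=2.6,fy=2.6,interpolation=cv2.INTER_CUBIC));cv2.imwrite("pics/fin2.png",b["frame"][:,:,::-1])
E
```

```text
time_s 24.1833
joints [-66.281  25.618 104.423  74.187  84.906 -40.565]
ee_pos [ 490.575 -230.014  243.769]
eef_rot [[ 0.503 -0.226  0.835]
 [-0.865 -0.138  0.483]
 [ 0.006 -0.964 -0.265]]
wrist_force [-0.043  0.387 -0.465]
gripper_width 59.860014216817355
```

View pics/fin1.png

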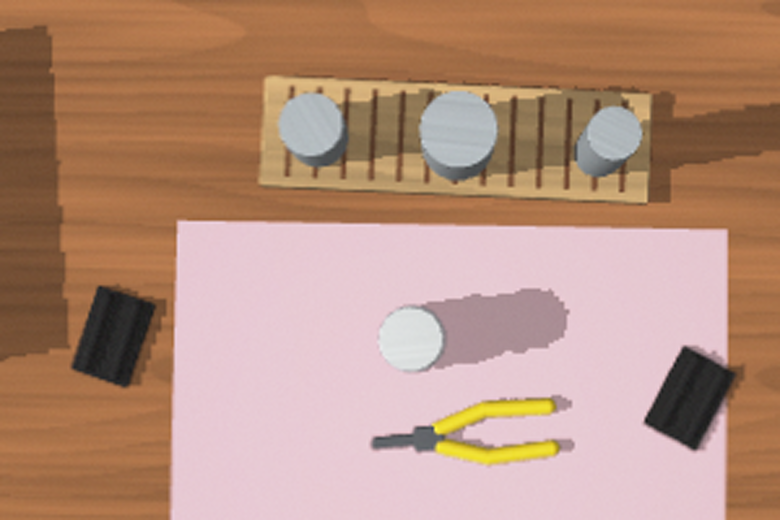

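View pics/fin2.png

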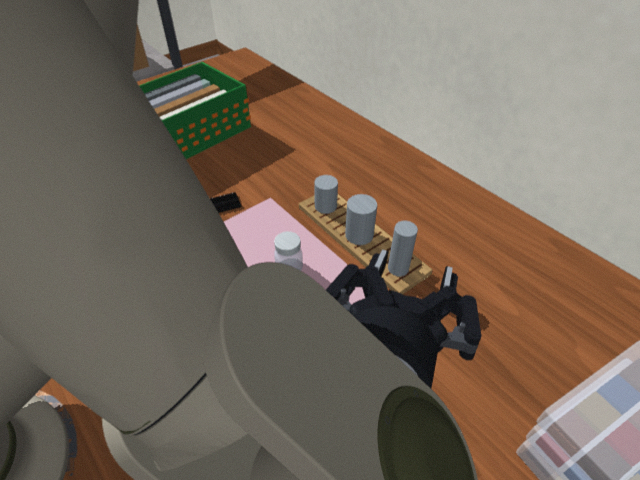

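All three vessels stand upright on the rack and the cup, jar and pliers look unmoved. As a numeric check of seating, I'll fit upright cylinders and compare the untouched things before and after.

```bash
python3 - <<'E'
from fit import *
a,b=pickle.load(open("fin.pkl","rb"));d=pickle.load(open("im0.pkl","rb"))
np.set_printoptions(suppress=True,precision=1)
for n,bt,bs,r,hl,x0 in [("beaker",(305,180,42,45),(342,190,36,60),26,38,[646,-1,52]),("tube",(368,186,32,36),(385,217,36,64),18,48,[642,-103,62])]:
    mt,ms=mask(a,bt),mask(b,bs)
    mk=lambda x:cyl(np.array(x[:3]),np.array([0,0,-1.]),r,hl)
    print(n,mt.sum(),ms.sum(),fit([(a,mt,bt),(b,ms,bs)],x0,mk,[3,3,3]),"expected z",14+hl)
for nm,(u,v,w,h) in dict(cup=(255,182,30,36),jar=(293,264,32,34),pliers=(290,298,80,34)).items():
    f=lambda im:im["frame"][v:v+h,u:u+w].astype(float).mean(2)
    print(nm,"shift",cv2.phaseCorrelate(f(d["top"]),f(a)))
E
```

```text
beaker 804 1330 (array([646.8,  -2.2,  50.9]), np.float64(0.11422206402199528)) expected z 52
tube 496 1140 (array([ 642.7, -103.5,   61.2]), np.float64(0.129104546901528)) expected z 62
cup shift ((0.02137530540628063, 0.024225271701645568), 0.9924089463118053)
jar shift ((0.003973992483784272, -0.019112825828479174), 0.9896803875640481)
pliers shift ((0.017779022254124754, -0.02714734733242352), 1.0073492648738356)
```

Both are seated within about 1 mm, and nothing else moved.

```bash
python3 -c "
from cell import robot
print(robot.job_done())"
```

```text
the job is handed in; nothing more can be done
None
```

The beaker is upside down over the thick peg and the narrow tube upside down over the thin peg. I placed the beaker first. Each was lowered until it met the deck, then let go, and the gripper lifted straight up and away. The job was handed in at about 24 s, with the robot touching nothing.

**Last checks:**
- **Seating:** Cylinder models fitted to the final pictures put both vessels upright on their pegs. Their centres came out at 50.9 mm high for the beaker (52 expected) and 61.2 mm for the tube (62 expected). That is within the roughly 2 mm camera accuracy, so I take both rims to sit flat on the deck.
- **Other objects:** The cup, jar and pliers shifted less than 0.03 pixels in the top view.

**What disagreed or had to be mended:**
- **Gripper reading:** The opening read 33–34 mm on the 36 mm tube. I suspected a grip above its axis and regripped about 6 mm lower. The reading hardly changed, so it is probably a reading bias.
- **Deck contact:** The wrist force stayed near zero throughout. I judged contact by the height no longer falling under downward commands, plus the camera measurements.

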